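# Set the tilting plate to its pointer and clamp it

## Robot

A 6-joint arm with a two-finger parallel gripper is mounted at the origin on the work surface. World frame = base frame: x ahead of the robot, y to its left, z up, the work surface at z = 0. Lengths are in mm, angles in rad, forces in N, time in s.
With the tool pointing down it reaches from about 325 to 775 mm from the base axis. Payload 5.5 kg.
Tool frame: the origin (TCP) lies between the finger pads; the fingertips stand manip.tcp_to_tips ahead of it and the grasp point (between the pads) lies 5 mm behind it (manip.tcp_to_tips is the distance from the TCP to the fingertips, in mm); z points along the fingers, y is the line along which they close (so a half turn about z gives the same grasp; the last joint's range is limited). The gripper opens to 85 mm and grips with 20 to 120 N. Pads are 22 mm wide; open, the fingers measure 114 mm over their backs; the gripper's body (76 mm by 85 mm) begins 54 mm behind the grasp point. The pads swing forward as they close: fully open they stand 13 mm farther back than shut.
Start: joints at [1.155, 0.091, 1.231, -0, 1.82, -0.057], TCP at [210.696, 561.804, 245.275] pointing down, gripper open.
Joint ranges: [-2.87, 2.87], [-0.86, 2.18], [0.17, 2.46], [-1.51, 4.65], [0.06, 2.69], [-2.65, 2.65]. Speed limits (rad/s): [2.57, 2.57, 3.01, 3.14, 3.14, 3.14].

## Interface

Orientations are given as a unit quaternion [x, y, z, w].
In Python, from rig import manip gives the robot as it stands.
- The arm moves only by the shell command python3 -m handwheel 'ROWS'. ROWS is JSON, a list of rows, each an object with "travel": the shift along the tool's x, y, z as a fraction of full scale, a list of three; "yaw": the turn about the tool's z as a fraction of full scale; "gripper": the opening, from -1 (shut) to 1 (fully open). A call has exactly 8 rows; each row shifts and turns the commanded pose from where the row before left it, along the tool's axes as they then stand; what a row does not reach is not made up. Full scale, the value 1, is 100 mm for a shift and 30 degrees for a turn. A row lasts 1/12 s, in which the tool goes at most 41.7 mm and 7.16 degrees, less where a joint would pass 70% of its speed; a pose out of reach is approached as far as the arm can. A call with a number of a shift or a turn outside -1 to 1 is refused whole. A call with a gripper value outside its range is refused whole. The fingers move at their own pace and stop on an object; the grip force is fixed at half the most. Time passes only in rows, so rows that do not move let the fingers close, or fill a call up. It gives the time, the measured TCP pose, the force, the opening and the grip force at its end, in the units of the state.
- manip.observe(): the state, without advancing time (a new reading comes with each control period).
- manip.grab_frame(name): name is "scene" or "top" or "wrist"; returns (picture, depth): 384x512x3 uint8, blue, green, red; 384x512 float32, mm along the optical axis (not along the pixel's ray), 0 where there is no reading.
- manip.camera_info(name): a dict with "mtx" (3x3 intrinsics, pixels), "R" (3x3) and "t" (3): a world point X has camera coordinates R X + t; the wrist camera has in their place "T_tool_cam" (4x4, takes a point from camera to tool coordinates, whose origin is the TCP and whose axes are the flange's). Camera axes: x right, y down, z forward; pixel columns grow to the right and rows downward; lengths in mm; the calibration is good to about 2 mm. A picture is of the moment at which its call begins: read the wrist's pose just before it. camera_info takes no time and is no camera call.
- manip.finish_job(): hands the job in; it is judged then, once.
Trained networks look in the newest picture that a camera, given by its name, has taken for a name from the list of things; names that differ only in an ending like _2 or _b are one class to them, and where a whole thing is asked for, a point or a joint stands for the part that bears it (a point fixed in the world has none). Each returns a list of dicts, best first, with "confidence" (0 to 1); they miss things now and then, are a little off and sometimes report something else, mostly with a low value. They report only what shows in the picture. A call takes as long as a camera call. They do not tell look-alikes from the thing itself.
- manip.look_for(camera, label): "position" ([column, row] in pixels, amid what is visible of it).
- manip.masks_of(camera, label): "mask" (384x512 bool, what is visible of it) and "position" ([column, row] in pixels, amid what is visible of it).
The state is a dict: "clock": time; "qpos": joint angles; "qd": joint speeds; "tau": joint torques, N m; "tool_pos": TCP position; "ee_rot": TCP orientation; "ft_force": force on the tool from outside, world axes, zero at the start; "wrist_torque": the same for the moment, N m; "width": finger opening in mm; "finger_force": force on a finger pad.
Only numpy, scipy, OpenCV 4.12 (cv2) and the standard library are available. Lean on these libraries where they do the work, as an engineer would, in place of code of your own. Each camera call takes 0.05 s, during which the arm holds its last target. There are 200 camera calls.

## Task

Take the orange-handled key out of its wooden block, push it fully home in the brass clamp socket of the tilting plate fixture and turn it anticlockwise (seen from above) to its stop to loosen the clamp. Then fold the plate up by its yellow bar until it lies in line with the red pointer, and turn the key back clockwise to its stop to tighten the clamp again, leaving the key standing in the socket. Leave the pointer where it is and do not disturb the oil can.

Things in the scene. Friction and masses are not known exactly. Their poses are not given: they have to be found in the camera images.
- fixture: Grey tilting-plate fixture, fixed: base 140 (x) x 210 (y) x 16 mm, origin at the centre of its underside, z up. The hinge axis runs along its y through (50, 0, 50) mm; the plate lies from there towards -x. The blue clamp housing (64 mm square, top 55 mm above the bench) is at (0, 150) mm; the red pointer and white scale (at most 165 mm high, y down to -113 mm) are beside the other edge.
- plate (a joint): Angle of the hinged plate (rad): 0 = lying level, grows as the yellow bar rises; range 0 to 1.5. Aluminium plate 150 mm wide, 10 mm thick, reaching 125 mm from the hinge axis, 0.35 kg. The hinge is stiff: it stays where it is left; about 6 N upwards at the bar moves it.
- plate_hinge (a point): Point on the hinge axis at the plate's middle, 50 mm above the bench; axes turn with the plate: y along the hinge (parallel to the fixture's y), x in the plate, pointing from the bar to the hinge, z out of its upper face.
- plate_bar (a point): Middle of the yellow round bar (diameter 12 mm, along the hinge, clear length 92 mm between its two arms) that lifts the plate; centre line 170 mm from the hinge axis and 45 mm beyond the plate's free edge, so that fingers fit on both sides; same axes as plate_hinge. It may turn between the fingers.
- pointer (a joint): Angle of the red pointer (rad), counted exactly as the plate's: the plate is in line when both are equal. It starts between 0.55 and 1.05 and must not be moved.
- pointer_tip (a point): Free end of the red pointer, a bar 5 mm wide and 8 mm thick reaching 175 mm from the hinge axis, 100 mm to the fixture's -y side of the plate's middle; its x axis lies along the pointer towards the hinge.
- clamp (a joint): Turn of the brass clamp socket (rad) about the vertical: 0 = tight (stop), grows anticlockwise seen from above, 1.4 = loose (stop). Friction 0.08 N m. The key has about 0.12 rad of play in it on either side.
- socket_mouth (a point): Centre of the mouth of the brass socket (34 mm square nut), 55 mm above the bench; square hole 18 mm wide, 30 mm deep, with a 2 mm chamfer; z up, x and y along the hole's sides; turns with the socket.
- socket_floor (a point): Centre of the socket's floor, 30 mm below its mouth.
- key: Key, 0.2 kg, origin at the centre of its lower tip, z up along the shank. Steel shank 16 mm square and 70 mm long (the lowest 6 mm is 12 mm square), sides along x and y; on top an orange bar handle 66 mm along x, 16 mm wide (y), 18 mm high. It fits the socket in any of four directions.
- key_grip (a point): Centre of the orange handle, 79 mm above the key's tip; x along the handle.
- key_tip (a point): Centre of the key's lower tip.
- key_block: Wooden block 90 x 70 x 45 mm high, fixed, origin at the centre of its underside; the key stands 30 mm deep in a 20 mm square hole at its centre.
- oil_can: Copper oil can with a steel spout, 88 mm wide, 155 mm high with spout, loose; bystander, origin at the centre of its underside.
Not all that is in view belongs to the job. Leave any black, green or purple look-alike of the key alone.

How it is judged:
By the outcome, as a careful person would: the job done as asked, in the order asked, and still so for the second after the job is handed in, with the robot touching nothing.
It also fails if it takes over 72 s, if anything falls off the work surface, if the arm or the gripper's body presses on something with over 40 N, if the wrist force passes 120 N, or if a joint passes its speed limit or range.

## Working session

There is one attempt and no reset: what is moved stays moved. The work goes in short steps, Python scripts to look and compute and a shell command to move; the robot and the scene stay as the last step left them, time stands still between calls to the robot, and variables do not carry over. Pictures are saved under pics/ and viewed, at most 10 in all, crops included, and the job is handed in when it is done.

```bash
ls; mkdir -p pics; python3 - <<'E'
from rig import manip
import cv2,numpy as np
print(manip.observe(), manip.tcp_to_tips)
a,d=manip.grab_frame("scene");b,e=manip.grab_frame("top")
np.savez("f.npz",a=a,d=d,b=b,e=e)
cv2.imwrite("pics/both.png",cv2.resize(np.vstack([a,b]),None,fx=.78,fy=.78))
cv2.imwrite("pics/top1.png",cv2.resize(b,(800,600)))
cv2.imwrite("pics/scene1.png",cv2.resize(a,(800,600)))
for n in("scene","top","wrist"):print(n,manip.camera_info(n))
E
```

```text
pics
{'clock': 0.0, 'qpos': array([ 1.15527672e+00,  9.18420472e-02,  1.23190812e+00,  7.76436881e-06,
        1.81984009e+00, -5.67254012e-02]), 'qd': array([ 9.73119212e-05,  2.08264503e-04, -4.25028802e-04, -1.21104626e-03,
       -2.47588158e-03, -3.89332841e-04]), 'tau': array([-5.09663041e-04, -4.58758307e+01, -4.18011725e+01, -2.51674173e-04,
        1.21226767e-02, -5.41097074e-05]), 'tool_pos': array([210.58920893, 561.53425718, 244.1483817 ]), 'ee_rot': array([ 1.78435356e-01,  9.83951130e-01, -9.70209276e-04, -2.37313672e-04]), 'ft_force': array([-0.20525228,  0.1129349 ,  0.17595892]), 'wrist_torque': array([ 0.03484985, -0.01260824,  0.01690329]), 'finger_force': 0.0, 'width': 85.23000749545403} 14.0
scene {'mtx': array([[369.44572353,   0.        , 258.52527599],
       [  0.        , 369.44572353, 189.08476947],
       [  0.        ,   0.        ,   1.        ]]), 'R': array([[-0.7187924 ,  0.69517142,  0.00861318],
       [ 0.59003355,  0.61654081, -0.5212848 ],
       [-0.36769268, -0.36961349, -0.8533393 ]]), 't': array([ 342.21001339, -290.31728798, 1207.21712314])
[... 239 characters left out ...]
  [-9.76239737e-01,  7.70414071e-02, -2.02535424e-01],
       [ 2.01978638e-01, -1.50336193e-02, -9.79274538e-01]]), 't': array([  71.16112671,  514.20635916, 1267.48450577])}
wrist {'mtx': array([[301.98457066,   0.        , 254.6869961 ],
       [  0.        , 301.98457066, 188.96404189],
       [  0.        ,   0.        ,   1.        ]]), 'T_tool_cam': array([[ 1.10942909e-03, -9.58056452e-01, -2.86577395e-01,
         7.32242522e+01],
       [ 9.99999384e-01,  1.05757221e-03,  3.35736622e-04,
         6.78913857e-01],
       [-1.85783485e-05, -2.86577592e-01,  9.58057036e-01,
        -1.27852470e+02],
       [ 0.00000000e+00,  0.00000000e+00,  0.00000000e+00,
         1.00000000e+00]])}
```

View pics/top1.png

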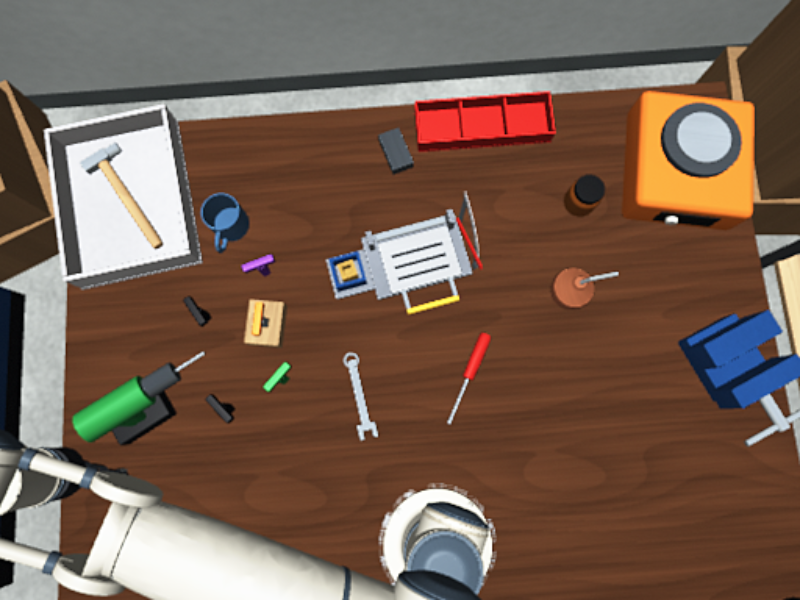

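View pics/scene1.png

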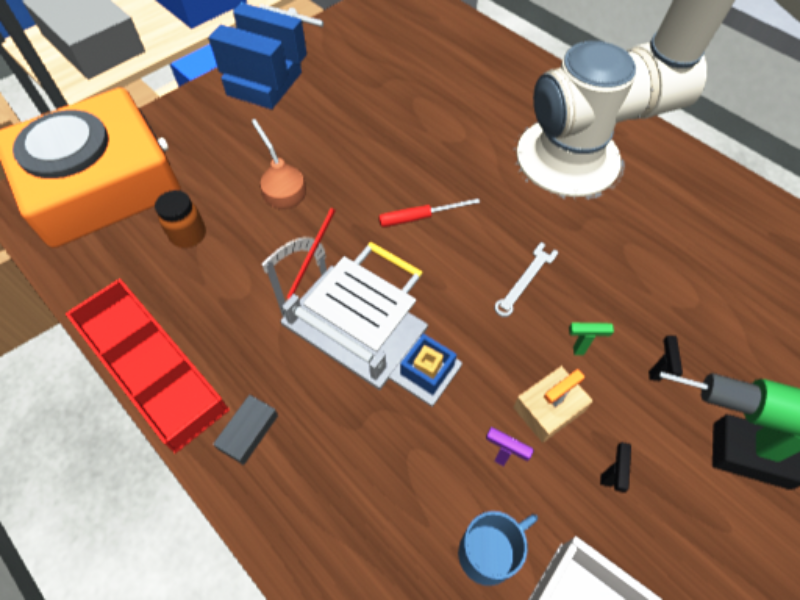

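The top view (800 px scale) shows the orange key in its wooden block at (258,318). The look-alikes are green (277,377), purple (258,263) and black (196,311) and (219,408). The orange one in the block fits the description. The fixture has its brass socket at (348,270), yellow bar at (432,304) and pointer at (470,243). Next I measure these and make a crop to confirm the key.

```bash
cat > h.py <<'E'
import numpy as np,cv2
from rig import manip
from scipy.spatial.transform import Rotation as Ro
def cloud(name,d,st=None):
    c=manip.camera_info(name);K=c["mtx"];v,u=np.mgrid[:384,:512]
    P=np.stack([(u-K[0,2])/K[0,0]*d,(v-K[1,2])/K[1,1]*d,d],-1)
    if name=="wrist":
        T=c["T_tool_cam"];P=P@T[:3,:3].T+T[:3,3]
        return P@Ro.from_quat(st["ee_rot"]).as_matrix().T+st["tool_pos"]
    return (P-c["t"])@c["R"]
def hsv(a,lo,hi,box=None):
    m=cv2.inRange(cv2.cvtColor(a,cv2.COLOR_BGR2HSV),np.array(lo),np.array(hi))>0
    if box:
        k=np.zeros_like(m);k[box[1]:box[3],box[0]:box[2]]=1;m&=k
    return m
def pca(p):
    c=np.median(p,0);w,s,V=np.linalg.svd(p-p.mean(0),full_matrices=False);return p.mean(0),V[0],s
E
python3 - <<'E'
from h import *
f=np.load("f.npz")
boxes={"top":{"key":(150,185,190,225),"bar":(255,180,300,202),"blue":(205,155,240,192),"brass":(210,158,237,188),"red":(285,120,315,175),"can":(350,165,400,200),"block":(150,185,190,225)},
"scene":{"key":(340,230,380,262),"bar":(230,150,275,180),"blue":(250,210,300,255),"brass":(258,218,290,245),"red":(180,130,218,195),"can":(160,95,200,135),"block":(325,225,385,285)}}
rng={"key":((8,170,120),(20,255,255)),"bar":((24,150,120),(35,255,255)),"blue":((100,120,40),(125,255,255)),"brass":((12,60,90),(28,200,255)),"red":((0,180,100),(5,255,255)),"can":((3,90,60),(14,200,255)),"block":((10,40,120),(25,150,255))}
for n,i,d in(("top","b","e"),("scene","a","d")):
    P=cloud(n,f[d])
    for k in rng:
        m=hsv(f[i],*rng[k],boxes[n][k])&(f[d]>0)
        p=P[m]
        if len(p)<5: print(n,k,len(p));continue
        c,v,s=pca(p);print(n,k,len(p),c.round(1),np.median(p,0).round(1),v.round(3),"z",np.percentile(p[:,2],[5,95]).round(0),"lo",p.min(0).round(),"hi",p.max(0).round())
        if k in("blue",):
            q=p[abs(p[:,2]-np.percentile(p[:,2],90))<5][:,:2].astype(np.float32);print("  rect",cv2.minAreaRect(q))
        if k=="block":
            q=p[abs(p[:,2]-45)<6][:,:2].astype(np.float32);print("  rect",cv2.minAreaRect(q))
c1=cv2.resize(f["b"][140:235,140:330],None,fx=4,fy=4,interpolation=2)
cv2.imwrite("pics/crop1.png",c1)
E
```

```text
top key 26 [455.8 319.8 101.5] [455.1 317.2 102. ] [-0.974  0.202 -0.1  ] z [ 93. 106.] lo [431. 311.  91.] hi [487. 332. 107.]
top bar 85 [470.6 -28.4  64.8] [470.6 -29.5  65.2] [ 0.187 -0.982  0.024] z [60. 70.] lo [458. -81.  -2.] hi [482.  25.  72.]
top blue 184 [558.3 142.8  50.6] [558.4 143.3  54.4] [-0.984 -0.18  -0.018] z [21. 59.] lo [523. 107.   7.] hi [596. 181.  61.]
  rect ((559.1575927734375, 141.88510131835938), (62.88651657104492, 61.469425201416016), 10.932530403137207)
top brass 129 [565.  143.8  41.8] [564.  143.7  52.3] [-0.649 -0.253  0.718] z [ 1. 58.] lo [540. 123.  -3.] hi [614. 184.  64.]
top red 91 [ 585.6 -110.1   94. ] [ 586.1 -109.7   99.5] [-0.621 -0.068  0.78 ] z [ -1. 156.] lo [ 518. -141.   -3.] hi [651. -94. 160.]
top can 1654 [ 494.  -356.5   16.9] [ 488.7 -350.     2.1] [-0.064  0.961  0.269] z [-4. 69.] lo [ 434. -454.  -10.] hi [ 563. -273.  100.]
top block 528 [461.9 318.9  44.9] [459.5 313.7  45. ] [-0.972  0.233 -0.043] z [ 4. 84.] lo [415. 277.  -5.] hi [524. 373. 109.]
  rect ((464.551025390625, 318.8297424316406), (71.00162506103516, 90.395
[... 467 characters left out ...]
(65.39506530761719, 64.2322769165039), 11.81499195098877)
scene brass 252 [559.3 140.4  46.3] [557.2 139.4  51.7] [0.679 0.595 0.43 ] z [25. 56.] lo [534. 112.  18.] hi [582. 161.  57.]
scene red 223 [ 575.3 -119.6   95.5] [ 575.4 -111.5  101.1] [-0.165 -0.508 -0.845] z [ -1. 151.] lo [ 445. -238.   -5.] hi [651. -95. 156.]
scene can 1563 [ 480.6 -346.6   19. ] [ 487.6 -329.2    1.4] [0.476 0.837 0.269] z [-3. 71.] lo [ 372. -477.   -5.] hi [ 563. -260.   91.]
scene block 1305 [463.4 319.3  31.7] [467.7 326.   43.2] [0.964 0.032 0.263] z [-2. 47.] lo [333. 217.  -5.] hi [533. 404.  94.]
  rect ((465.4538269042969, 318.93267822265625), (70.48382568359375, 91.6151123046875), 80.65277099609375)
```

View pics/crop1.png

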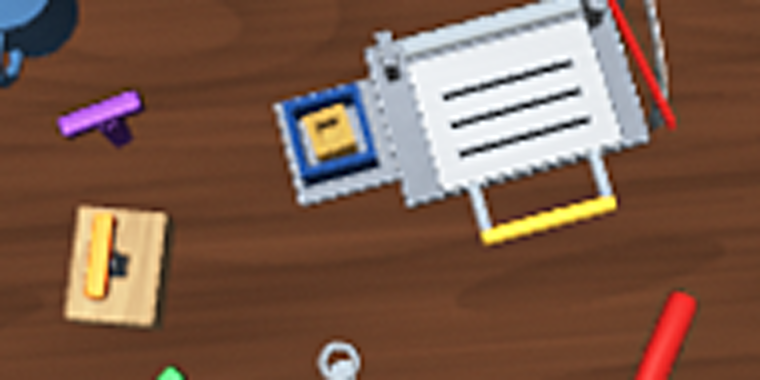

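The crop confirms the orange handle standing in the wooden block's hole at crop (100,255), with the fixture's brass socket at (330,130) and bar at (550,222). I now check the height of the obstacles on the way and get a rough pointer and plate angle.

```bash
cat > mv.py <<'E'
# plan.py x y z yawdeg : tool-frame delta from the present pose to a world target; yaw = world angle of tool y
import sys
from h import *
s=manip.observe();R=Ro.from_quat(s["ee_rot"]).as_matrix()
x,y,z,w=map(float,sys.argv[1:5])
cur=np.degrees(np.arctan2(R[1,1],R[0,1]));d=np.array([x,y,z])-s["tool_pos"]
print("t",round(s["clock"],2),"pos",s["tool_pos"].round(1),"tooly",cur.round(2),"q6",s["qpos"][5].round(2),"F",s["ft_force"].round(1),"w",round(s["width"],1))
print("delta tool/100:",(R.T@d/100).round(3),"yaw/30deg:",round(-((w-cur+180)%360-180)/30,3),"(world d",d.round(1),")")
E
python3 - <<'E'
from h import *
f=np.load("f.npz")
for n,d in(("top","e"),("scene","d")):
    P=cloud(n,f[d]);m=(f[d]>0)&(P[...,0]>250)&(P[...,0]<560)&(P[...,1]>330)&(P[...,1]<560)&(P[...,2]<230)&(P[...,2]>30)
    q=P[m];print(n,len(q),np.percentile(q[:,2],[50,90,99]),q[q[:,2]>100].min(0),q[q[:,2]>100].max(0))
yaw=np.radians(11.2);X=np.array([np.cos(yaw),np.sin(yaw)]);Y=np.array([-X[1],X[0]]);H=np.array([560.1,141.3])-150*Y+50*X;print("hinge",H)
for n,i,d in(("top","b","e"),("scene","a","d")):
    P=cloud(n,f[d]);b=(285,120,315,175) if n=="top" else (180,130,218,195)
    m=hsv(f[i],(0,180,100),(5,255,255),b)&(f[d]>0);q=P[m];u=(q[:,:2]-H)@X;v=(q[:,:2]-H)@Y;z=q[:,2]-50
    k=(abs(v+100)<12)&(z>15);a=np.arctan2(z[k],-u[k]);r=np.hypot(u[k],z[k]);print(n,k.sum(),"pointer",np.median(a),a[r>100].mean(),r.max())
    k=(f[d]>0);Q=P[k];u=(Q[:,:2]-H)@X;v=(Q[:,:2]-H)@Y;z=Q[:,2]-50
    k=(abs(v)<65)&(u<-20)&(u>-118)&(z>-15);pf=np.polyfit(u[k],z[k],1);print(" plate",k.sum(),pf)
E
python3 mv.py 463 319 245 80
```

```text
top 1565 [175.41613286 197.36922139 201.96045612] [279.05614533 331.40085826 101.50929416] [440.50331074 559.94364652 204.43625324]
scene 3231 [ 94.46548855 193.85774553 199.41134385] [298.23168309 330.41934045 100.17264668] [446.81460255 559.97921529 201.73007668]
hinge [638.28291045   3.86844426]
top 73 pointer 0.6667454291038651 0.6532464703775125 177.27507251720337
 plate 1157 [-0.06294626  5.32649208]
scene 187 pointer 0.6631462743892309 0.6529923592830896 174.68865100127118
 plate 1688 [-0.0616727   4.49829987]
t 0.1 pos [210.6 561.6 244.2] tooly 69.44 q6 -0.06 F [0.  0.1 0.1] w 85.4
delta tool/100: [-3.215 -1.385 -0.005] yaw/30deg: -0.352 (world d [ 252.4 -242.6    0.8] )
```

```bash
python3 -m handwheel '[{"travel":[0,0,-0.35],"yaw":0,"gripper":1},{"travel":[-0.36,-0.155,0],"yaw":0,"gripper":1},{"travel":[-0.36,-0.155,0],"yaw":0,"gripper":1},{"travel":[-0.36,-0.155,0],"yaw":0,"gripper":1},{"travel":[-0.36,-0.155,0],"yaw":0,"gripper":1},{"travel":[-0.36,-0.155,0],"yaw":0,"gripper":1},{"travel":[-0.36,-0.155,0],"yaw":0,"gripper":1},{"travel":[-0.36,-0.155,0],"yaw":0,"gripper":1}]'; python3 mv.py 463 319 245 80
```

```text
clock: 0.77
tool_pos: [409.5, 370.1, 279.8]
ee_rot: [0.178, 0.984, -0.0, -0.0]
ft_force: [0.6, 0.2, 0.8]
width: 85.6
finger_force: 0.0
t 0.77 pos [409.5 370.1 279.8] tooly 69.46 q6 -0.54 F [0.6 0.2 0.8] w 85.6
delta tool/100: [-0.681 -0.291  0.348] yaw/30deg: -0.351 (world d [ 53.5 -51.1 -34.8] )
```

```bash
python3 -m handwheel '[{"travel":[-0.34,-0.145,0],"yaw":0,"gripper":1},{"travel":[-0.34,-0.145,0],"yaw":0,"gripper":1},{"travel":[0,0,0.35],"yaw":-0.12,"gripper":1},{"travel":[0,0,0.0],"yaw":-0.12,"gripper":1},{"travel":[0,0,0],"yaw":-0.11,"gripper":1},{"travel":[0,0,0],"yaw":0,"gripper":1},{"travel":[0,0,0],"yaw":0,"gripper":1},{"travel":[0,0,0],"yaw":0,"gripper":1}]'; python3 - <<'E'
from h import *
s=manip.observe();a,d=manip.grab_frame("wrist");P=cloud("wrist",d,s)
np.savez("w.npz",a=a,d=d)
m=hsv(a,(7,170,120),(20,255,255))&(d>0)&(P[...,2]>88)
q=P[m];print(len(q),q.mean(0),np.percentile(q[:,2],[5,50,95]))
t=q[q[:,2]>98];print(cv2.minAreaRect(t[:,:2].astype(np.float32)),pca(t[:,:2])[1])
k=(abs(P[...,2]-45)<4)&(d>0)&(np.hypot(P[...,0]-463,P[...,1]-319)<70);print("block",cv2.minAreaRect(P[k][:,:2].astype(np.float32)))
cv2.imwrite("pics/w1.png",a)
E
python3 mv.py 463 319 110 80
```

```text
clock: 1.43
tool_pos: [462.0, 320.9, 245.7]
ee_rot: [0.088, 0.996, 0.0, 0.0]
ft_force: [-0.1, 0.1, 0.7]
width: 85.3
finger_force: 0.0
234 [458.25333568 320.8541545  100.82210078] [ 98.47191819 100.99946373 102.45144368]
((462.6943359375, 321.3795166015625), (15.612251281738281, 64.54289245605469), 80.9808120727539) [ 0.97698281 -0.21331805]
block ((463.7810363769531, 319.8467102050781), (69.94893646240234, 90.77509307861328), 80.67256164550781)
t 1.48 pos [462.  321.  245.8] tooly 79.89 q6 -0.85 F [-1.1  0.4 -1.2] w 85.4
delta tool/100: [-0.012 -0.018  1.358] yaw/30deg: -0.004 (world d [   1.    -2.  -135.8] )
```

View pics/w1.png

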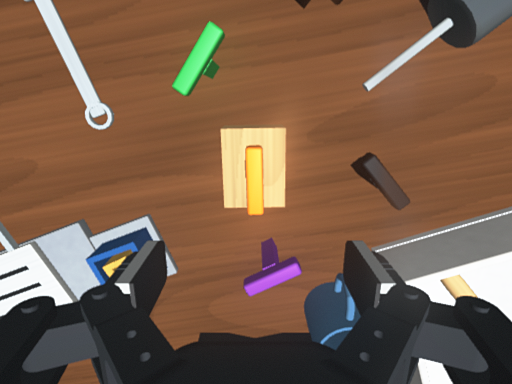

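The wrist view shows the orange handle at (255,180) upright in the block, centred under the tool. The purple one is at (270,275) and the green one at (200,60), both clear. I descend and grip.

```bash
python3 -m handwheel '[{"travel":[-0.01,0,0.4],"yaw":0,"gripper":1},{"travel":[0,0,0.4],"yaw":0,"gripper":1},{"travel":[0,0,0.4],"yaw":0,"gripper":1},{"travel":[0,0,0.36],"yaw":0,"gripper":1},{"travel":[0,0,0],"yaw":0,"gripper":-1},{"travel":[0,0,0],"yaw":0,"gripper":-1},{"travel":[0,0,0],"yaw":0,"gripper":-1},{"travel":[0,0,0],"yaw":0,"gripper":-1}]';  python3 -m handwheel '[{"travel":[0,0,0],"yaw":0,"gripper":-1},{"travel":[0,0,0],"yaw":0,"gripper":-1},{"travel":[0,0,0],"yaw":0,"gripper":-1},{"travel":[0,0,0],"yaw":0,"gripper":-1},{"travel":[0,0,0],"yaw":0,"gripper":-1},{"travel":[0,0,0],"yaw":0,"gripper":-1},{"travel":[0,0,0],"yaw":0,"gripper":-1},{"travel":[0,0,0],"yaw":0,"gripper":-1}]'
```

```text
clock: 2.15
tool_pos: [464.7, 321.6, 93.5]
ee_rot: [0.088, 0.996, 0.002, 0.003]
ft_force: [-0.6, -0.7, -0.1]
width: 38.6
finger_force: 0.0
clock: 2.82
tool_pos: [464.3, 321.1, 92.4]
ee_rot: [0.088, 0.996, 0.001, 0.002]
ft_force: [-0.3, -0.5, 5.9]
width: 15.1
finger_force: 58.8
```

```bash
python3 -m handwheel '[{"travel":[0,0,-0.1],"yaw":0,"gripper":-1},{"travel":[0,0,-0.2],"yaw":0,"gripper":-1},{"travel":[0,0,-0.25],"yaw":0,"gripper":-1},{"travel":[0,0,-0.3],"yaw":0,"gripper":-1},{"travel":[0,0,-0.25],"yaw":0,"gripper":-1},{"travel":[0,0,0],"yaw":0,"gripper":-1},{"travel":[0,0,0],"yaw":0,"gripper":-1},{"travel":[0,0,0],"yaw":0,"gripper":-1}]'; python3 mv.py 560 141 200 11.2
python3 - <<'E'
from h import *
a,d=manip.grab_frame("scene");cv2.imwrite("pics/s2.png",cv2.resize(a[150:300,200:400],None,fx=4,fy=4)); 
P=cloud("scene",d);m=hsv(a,(8,170,120),(20,255,255))&(d>0)&(P[...,2]>150)&(np.hypot(P[...,0]-463,P[...,1]-320)<60);print(m.sum(),P[m].mean(0) if m.any() else 0)
# shank
s=manip.observe()["tool_pos"]
k=(d>0)&(np.hypot(P[...,0]-s[0],P[...,1]-s[1])<25)&(P[...,2]>s[2]-95)&(P[...,2]<s[2]-25);q=P[k];print(len(q),q.min(0),q.max(0),q.mean(0))
E
```

```text
clock: 3.48
tool_pos: [462.6, 320.3, 198.0]
ee_rot: [0.088, 0.996, -0.001, -0.001]
ft_force: [0.1, 0.6, -4.2]
width: 14.7
finger_force: 59.0
t 3.48 pos [462.6 320.3 198. ] tooly 79.94 q6 -0.85 F [ 0.1  0.6 -4.2] w 14.7
delta tool/100: [-1.272 -1.596 -0.019] yaw/30deg: 2.291 (world d [  97.4 -179.3    2. ] )
176 [476.95165385 317.49934085 208.52321078]
74 [457.05734158 310.51695288 122.2171902 ] [473.25768723 328.42666495 168.68862151] [469.27708401 322.03328788 141.82480624]
```

View pics/s2.png

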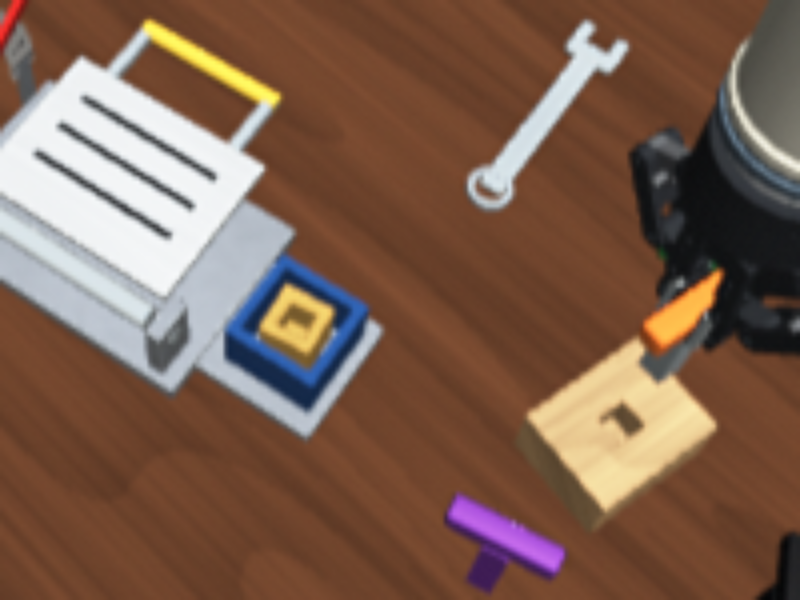

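The scene crop shows the key lifted clear of the block, handle at (680,310) and shank hanging below. The socket hole is at (297,318).

```bash
python3 -m handwheel '[{"travel":[-0.237,-0.328,0],"yaw":0,"gripper":-1},{"travel":[-0.237,-0.328,0],"yaw":0,"gripper":-1},{"travel":[-0.237,-0.328,0],"yaw":0,"gripper":-1},{"travel":[-0.237,-0.328,0],"yaw":0,"gripper":-1},{"travel":[-0.237,-0.328,0],"yaw":0,"gripper":-1},{"travel":[-0.237,-0.328,0],"yaw":0,"gripper":-1},{"travel":[0,0,0],"yaw":0.23,"gripper":-1},{"travel":[0,0,0],"yaw":0.23,"gripper":-1}]'; python3 -m handwheel '[{"travel":[0,0,0],"yaw":0.23,"gripper":-1},{"travel":[0,0,0],"yaw":0.23,"gripper":-1},{"travel":[0,0,0],"yaw":0.23,"gripper":-1},{"travel":[0,0,0],"yaw":0.23,"gripper":-1},{"travel":[0,0,0],"yaw":0.23,"gripper":-1},{"travel":[0,0,0],"yaw":0.23,"gripper":-1},{"travel":[0,0,0],"yaw":0.23,"gripper":-1},{"travel":[0,0,0],"yaw":0.23,"gripper":-1}]' >/dev/null;python3 -m handwheel '[{"travel":[0,0,0],"yaw":0,"gripper":-1},{"travel":[0,0,0],"yaw":0,"gripper":-1},{"travel":[0,0,0],"yaw":0,"gripper":-1},{"travel":[0,0,0],"yaw":0,"gripper":-1},{"travel":[0,0,0],"yaw":0,"gripper":-1},{"travel":[0,0,0],"yaw":0,"gripper":-1},{"travel":[0,0,0],"yaw":0,"gripper":-1},{"travel":[0,0,0],"yaw":0,"gripper":-1}]'
python3 mv.py 560 141 200 11.2
python3 - <<'E'
from h import *
s=manip.observe();a,d=manip.grab_frame("wrist");P=cloud("wrist",d,s);np.savez("w2.npz",a=a,d=d,p=s["tool_pos"],q=s["ee_rot"])
near=(d>0)&(np.hypot(P[...,0]-560,P[...,1]-141)<50)
m=hsv(a,(12,60,90),(30,255,255))&near&(abs(P[...,2]-55)<5);q=P[m];print(len(q),q.mean(0),cv2.minAreaRect(q[:,:2].astype(np.float32)))
m=hsv(a,(100,120,30),(125,255,255))&near&(abs(P[...,2]-55)<5);q=P[m];print(len(q),q.mean(0),cv2.minAreaRect(q[:,:2].astype(np.float32)))
cv2.imwrite("pics/w2.png",cv2.resize(a,(800,600)))
E
```

```text
clock: 4.2
tool_pos: [568.6, 99.0, 196.2]
ee_rot: [0.211, 0.977, -0.001, -0.002]
ft_force: [-0.8, 0.9, -2.3]
width: 15.0
finger_force: 59.4
clock: 5.53
tool_pos: [568.7, 101.9, 199.3]
ee_rot: [0.636, 0.771, 0.0, 0.0]
ft_force: [-0.2, -0.3, -3.0]
width: 14.9
finger_force: 59.4
t 5.53 pos [568.7 101.9 199.3] tooly 10.96 q6 -0.07 F [-0.2 -0.3 -3. ] w 14.9
delta tool/100: [ 0.4   -0.011 -0.007] yaw/30deg: -0.008 (world d [-8.7 39.1  0.7] )
1051 [559.36119977 142.30844286  53.87450472] ((559.530517578125, 142.00765991210938), (33.96028518676758, 34.02326965332031), 15.881308555603027)
1193 [546.01380226 143.60878053  54.07797658] ((559.638671875, 141.43295288085938), (62.99913787841797, 62.61927032470703), 11.279640197753906)
```

View pics/w2.png

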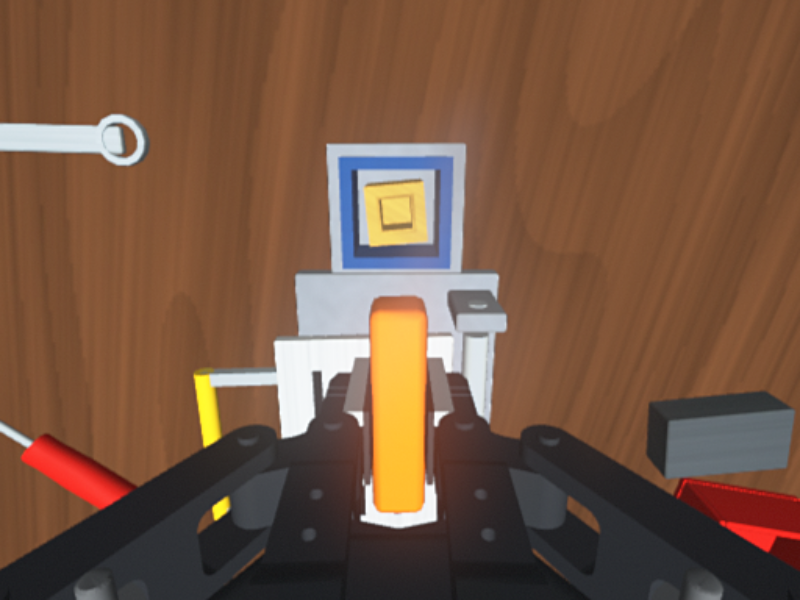

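The wrist view shows the socket hole at (397,211), turned a few degrees relative to the housing, and the key handle held at (398,400). Next I find the handle's offset in the tool frame.

```bash
python3 - <<'E'
from h import *
f=np.load("w2.npz");a,d=f["a"],f["d"];s={"tool_pos":np.zeros(3),"ee_rot":[0,0,0,1]}
P=cloud("wrist",d,s)  # tool frame
m=hsv(a,(6,150,100),(20,255,255))&(d>0)&(abs(P[...,2])<40);q=P[m]
print(len(q),q.min(0),q.max(0),np.percentile(q,[2,98],0).round(1))
z=np.percentile(q[:,2],20);t=q[abs(q[:,2]-np.median(q[:,2]))<4];print(np.median(q[:,2]),cv2.minAreaRect(t[:,:2].astype(np.float32)))
w=(d>0);W=cloud("wrist",d,{"tool_pos":f["p"],"ee_rot":f["q"]})
near=w&(np.hypot(W[...,0]-559.5,W[...,1]-142)<13);h=near&(W[...,2]<48);print("hole floor",h.sum(),W[h].mean(0),np.percentile(W[h][:,2],[10,50,90]))
k=near&hsv(a,(12,60,20),(30,255,255))&(W[...,2]>45);print(W[k].mean(0))
E
python3 mv.py 559.5 142 200 15.9
```

```text
2197 [-31.41185738 -41.74916536 -39.85719437] [34.45938146  8.65963807  1.68689209] [[-29.4  -7.3 -12.5]
 [ 34.1   7.7  -3.2]]
-9.1652631755273 ((1.5066452026367188, 0.34228992462158203), (65.82098388671875, 15.891157150268555), 0.10393445938825607)
hole floor 385 [559.8476287  139.6115303   27.41125578] [23.34362152 24.46877613 39.87266466]
[561.15127113 136.30216701 141.07273729]
t 5.58 pos [568.7 101.9 199.3] tooly 10.96 q6 -0.07 F [ 0.3  0.6 -3.1] w 14.8
delta tool/100: [ 0.411 -0.014 -0.007] yaw/30deg: -0.165 (world d [-9.2 40.1  0.7] )
```

```bash
python3 -m handwheel '[{"travel":[0.2,-0.007,0],"yaw":0,"gripper":-1},{"travel":[0.196,-0.007,0],"yaw":0,"gripper":-1},{"travel":[0,0,0.2],"yaw":-0.165,"gripper":-1},{"travel":[0,0,0.2],"yaw":0,"gripper":-1},{"travel":[0,0,0],"yaw":0,"gripper":-1},{"travel":[0,0,0],"yaw":0,"gripper":-1},{"travel":[0,0,0],"yaw":0,"gripper":-1},{"travel":[0,0,0],"yaw":0,"gripper":-1}]'; python3 mv.py 559.6 140.5 102.4 15.9
python3 - <<'E'
from h import *
s=manip.observe();a,d=manip.grab_frame("wrist");W=cloud("wrist",d,s);
near=(d>0)&(np.hypot(W[...,0]-559.5,W[...,1]-142)<30)
m=hsv(a,(12,60,90),(30,255,255))&near&(abs(W[...,2]-55)<5);q=W[m];print(len(q),cv2.minAreaRect(q[:,:2].astype(np.float32)))
for n in("scene","top"):
    a,d=manip.grab_frame(n);P=cloud(n,d);z=s["tool_pos"][2]
    k=(d>0)&(np.hypot(P[...,0]-559.5,P[...,1]-142)<25)&(P[...,2]>85)&(P[...,2]<z-25);q=P[k];print(n,len(q),q.mean(0) if len(q) else 0,q.min(0) if len(q) else 0,q.max(0) if len(q) else 0)
E
```

```text
clock: 6.25
tool_pos: [560.5, 140.4, 161.1]
ee_rot: [0.603, 0.798, 0.001, 0.001]
ft_force: [-0.9, -0.6, -2.0]
width: 15.3
finger_force: 59.3
t 6.25 pos [560.5 140.4 161.1] tooly 15.86 q6 -0.09 F [-0.9 -0.6 -2. ] w 15.3
delta tool/100: [ 0.003 -0.01   0.587] yaw/30deg: -0.001 (world d [ -0.9   0.1 -58.7] )
737 ((559.2169799804688, 142.3921661376953), (34.00895690917969, 33.86027145385742), 16.694276809692383)
scene 77 [565.54105909 144.36963927 108.23429587] [550.46651991 134.71318368  85.70704311] [571.24265287 150.59653315 131.37510018]
top 0 0 0 0
```

```bash
python3 -m handwheel '[{"travel":[0.003,-0.012,0],"yaw":-0.01,"gripper":-1},{"travel":[0,0,0.1],"yaw":0,"gripper":-1},{"travel":[0,0,0.1],"yaw":0,"gripper":-1},{"travel":[0,0,0.08],"yaw":0,"gripper":-1},{"travel":[0,0,0.06],"yaw":0,"gripper":-1},{"travel":[0,0,0.05],"yaw":0,"gripper":-1},{"travel":[0,0,0],"yaw":0,"gripper":-1},{"travel":[0,0,0],"yaw":0,"gripper":-1}]'; python3 mv.py 559.6 140.5 102.4 15.9
```

```text
clock: 7.07
tool_pos: [559.0, 140.7, 120.4]
ee_rot: [0.6, 0.8, 0.001, 0.001]
ft_force: [2.3, 0.9, -1.2]
width: 14.6
finger_force: 60.5
t 7.07 pos [559.  140.7 120.4] tooly 16.2 q6 -0.1 F [ 2.3  0.9 -1.2] w 14.6
delta tool/100: [-0.003  0.005  0.18 ] yaw/30deg: 0.01 (world d [  0.6  -0.2 -18. ] )
```

```bash
python3 -m handwheel '[{"travel":[0,0.003,0.04],"yaw":0,"gripper":-1},{"travel":[0,0,0.04],"yaw":0,"gripper":-1},{"travel":[0,0,0.04],"yaw":0,"gripper":-1},{"travel":[0,0,0.03],"yaw":0,"gripper":-1},{"travel":[0,0,0.02],"yaw":0,"gripper":-1},{"travel":[0,0,0.01],"yaw":0,"gripper":-1},{"travel":[0,0,0],"yaw":0,"gripper":-1},{"travel":[0,0,0],"yaw":0,"gripper":-1}]'; python3 mv.py 559.6 140.5 102.4 15.9
```

```text
clock: 7.73
tool_pos: [559.0, 140.7, 102.4]
ee_rot: [0.6, 0.8, 0.0, 0.0]
ft_force: [3.3, 1.1, -1.6]
width: 15.0
finger_force: 60.7
t 7.73 pos [559.  140.7 102.4] tooly 16.19 q6 -0.1 F [ 3.3  1.1 -1.6] w 15.0
delta tool/100: [-0.003  0.005  0.   ] yaw/30deg: 0.01 (world d [ 0.6 -0.2 -0. ] )
```

```bash
python3 -m handwheel '[{"travel":[0,0.006,0.01],"yaw":0,"gripper":-1},{"travel":[0,0,0.01],"yaw":0,"gripper":-1},{"travel":[0,0,0.01],"yaw":0,"gripper":-1},{"travel":[0,0,0],"yaw":0,"gripper":-1},{"travel":[0,0,0],"yaw":0,"gripper":-1},{"travel":[0,0,0],"yaw":0,"gripper":-1},{"travel":[0,0,0],"yaw":0,"gripper":-1},{"travel":[0,0,0],"yaw":0,"gripper":-1}]'; python3 mv.py 559.6 140.5 102.4 15.9
```

```text
clock: 8.4
tool_pos: [559.5, 140.7, 102.4]
ee_rot: [0.6, 0.8, 0.001, 0.001]
ft_force: [-2.1, -0.2, 13.4]
width: 15.0
finger_force: 62.6
t 8.4 pos [559.5 140.7 102.4] tooly 16.2 q6 -0.1 F [-2.1 -0.2 13.4] w 15.0
delta tool/100: [-0.003  0.    -0.   ] yaw/30deg: 0.01 (world d [ 0.1 -0.2  0. ] )
```

The key is home: it stopped on the floor with 13 N. Turning anticlockwise now.

```bash
python3 -m handwheel '[{"travel":[0,0.002,-0.01],"yaw":-0.2,"gripper":-1},{"travel":[0,0.002,0],"yaw":-0.2,"gripper":-1},{"travel":[0,0.002,0],"yaw":-0.2,"gripper":-1},{"travel":[0,0.002,0],"yaw":-0.2,"gripper":-1},{"travel":[0,0.002,0],"yaw":-0.2,"gripper":-1},{"travel":[0,0.002,0],"yaw":-0.2,"gripper":-1},{"travel":[0,0.002,0],"yaw":-0.2,"gripper":-1},{"travel":[0,0.002,0],"yaw":-0.2,"gripper":-1}]'; python3 mv.py 559.6 140.5 102.4 102
python3 -c "
from rig import manip;print(manip.observe()['wrist_torque'])"
```

```text
clock: 9.07
tool_pos: [560.4, 141.3, 102.4]
ee_rot: [0.221, 0.975, -0.0, 0.0]
ft_force: [-2.0, -1.4, 10.1]
width: 14.9
finger_force: 62.0
t 9.07 pos [560.4 141.3 102.4] tooly 64.47 q6 -0.94 F [-2.  -1.4 10.1] w 14.9
delta tool/100: [ 0.004 -0.011 -0.   ] yaw/30deg: -1.251 (world d [-0.8 -0.8  0. ] )
[-0.19607078  0.42865269 -0.06645079]
```

```bash
python3 -m handwheel '[{"travel":[0,0.002,0],"yaw":-0.2,"gripper":-1},{"travel":[0,0.002,0],"yaw":-0.2,"gripper":-1},{"travel":[0,0.002,0],"yaw":-0.2,"gripper":-1},{"travel":[0,0.002,0],"yaw":-0.2,"gripper":-1},{"travel":[0,0.002,0],"yaw":-0.15,"gripper":-1},{"travel":[0,0.001,0],"yaw":-0.1,"gripper":-1},{"travel":[0,0,0],"yaw":-0.05,"gripper":-1},{"travel":[0,0,0],"yaw":0,"gripper":-1}]'; python3 mv.py 559.6 140.5 102.4 102
python3 -c "
from rig import manip;print(manip.observe()['wrist_torque'])"
```

```text
clock: 9.73
tool_pos: [560.3, 141.8, 102.4]
ee_rot: [-0.063, 0.998, -0.001, -0.0]
ft_force: [-4.5, -2.5, 10.3]
width: 14.6
finger_force: 62.2
t 9.73 pos [560.3 141.8 102.4] tooly 97.24 q6 -1.51 F [-4.5 -2.5 10.3] w 14.6
delta tool/100: [ 0.009 -0.012 -0.   ] yaw/30deg: -0.159 (world d [-0.7 -1.3  0. ] )
[-0.50867632  0.74049827 -0.00157826]
```

```bash
python3 -m handwheel '[{"travel":[0,0.001,0],"yaw":-0.06,"gripper":-1},{"travel":[0,0.001,0],"yaw":-0.06,"gripper":-1},{"travel":[0,0,0],"yaw":-0.06,"gripper":-1},{"travel":[0,0,0],"yaw":-0.06,"gripper":-1},{"travel":[0,0,0],"yaw":-0.06,"gripper":-1},{"travel":[0,0,0],"yaw":0,"gripper":-1},{"travel":[0,0,0],"yaw":0,"gripper":-1},{"travel":[0,0,0],"yaw":0,"gripper":-1}]'; python3 mv.py 559.6 140.5 102.4 106.2
python3 -c "
from rig import manip;print(manip.observe()['wrist_torque'])"
```

```text
clock: 10.4
tool_pos: [560.2, 141.7, 102.4]
ee_rot: [-0.139, 0.99, -0.001, -0.001]
ft_force: [-4.4, -2.2, 12.3]
width: 15.0
finger_force: 65.8
t 10.4 pos [560.2 141.7 102.4] tooly 106.01 q6 -1.66 F [-4.4 -2.2 12.3] w 15.0
delta tool/100: [ 0.009 -0.01   0.   ] yaw/30deg: -0.006 (world d [-0.6 -1.2 -0. ] )
[-0.43801037  0.83586919 -1.3613287 ]
```

The stop is reached, with 1.36 N m at the wrist. I ease off within the play, release, and rise.

```bash
python3 -m handwheel '[{"travel":[0,0,-0.01],"yaw":0.1,"gripper":-1},{"travel":[0,0,0],"yaw":0,"gripper":0},{"travel":[0,0,0],"yaw":0,"gripper":0},{"travel":[0,0,0],"yaw":0,"gripper":0},{"travel":[0,0,0],"yaw":0,"gripper":0},{"travel":[0,0,-0.1],"yaw":0,"gripper":0},{"travel":[0,0,-0.3],"yaw":0,"gripper":0},{"travel":[0,0,-0.35],"yaw":0,"gripper":0}]'
python3 mv.py 475 -15 200 11.2
python3 - <<'E'
from h import *
s=manip.observe();a,d=manip.grab_frame("wrist");W=cloud("wrist",d,s)
m=hsv(a,(6,150,100),(20,255,255))&(d>0)&(np.hypot(W[...,0]-559.5,W[...,1]-142)<50);q=W[m];print(np.percentile(q[:,2],[5,50,95]),q.mean(0),cv2.minAreaRect(q[q[:,2]>105][:,:2].astype(np.float32)))
E
```

```text
clock: 11.07
tool_pos: [559.3, 142.8, 174.5]
ee_rot: [-0.115, 0.993, -0.0, -0.003]
ft_force: [0.4, 0.4, -0.1]
width: 42.5
finger_force: 0.0
t 11.07 pos [559.3 142.8 174.5] tooly 103.23 q6 -1.61 F [ 0.4  0.4 -0.1] w 42.5
delta tool/100: [ 1.183 -1.343 -0.248] yaw/30deg: 3.068 (world d [ -84.3 -157.8   25.5] )
[106.23529203 111.61330448 112.81854696] [562.40616032 141.7927522  109.42459695] ((560.5844116210938, 132.7290496826172), (65.6634521484375, 34.038333892822266), 9.786402702331543)
```

```bash
python3 -m handwheel '[{"travel":[0.24,-0.27,-0.05],"yaw":0,"gripper":0},{"travel":[0.24,-0.27,-0.05],"yaw":0,"gripper":0},{"travel":[0.24,-0.27,-0.05],"yaw":0,"gripper":0},{"travel":[0.24,-0.27,-0.05],"yaw":0,"gripper":0},{"travel":[0.24,-0.27,-0.05],"yaw":0,"gripper":0},{"travel":[0,0,0],"yaw":0.22,"gripper":0},{"travel":[0,0,0],"yaw":0.22,"gripper":0},{"travel":[0,0,0],"yaw":0.22,"gripper":0}]'
python3 -m handwheel '[{"travel":[0,0,0],"yaw":0.22,"gripper":0},{"travel":[0,0,0],"yaw":0.22,"gripper":0},{"travel":[0,0,0],"yaw":0.22,"gripper":0},{"travel":[0,0,0],"yaw":0.22,"gripper":0},{"travel":[0,0,0],"yaw":0.22,"gripper":0},{"travel":[0,0,0],"yaw":0.22,"gripper":0},{"travel":[0,0,0],"yaw":0.22,"gripper":0},{"travel":[0,0,0],"yaw":0.22,"gripper":0}]'
python3 -m handwheel '[{"travel":[0,0,0],"yaw":0.22,"gripper":0},{"travel":[0,0,0],"yaw":0.22,"gripper":0},{"travel":[0,0,0],"yaw":0.2,"gripper":0},{"travel":[0,0,0],"yaw":0,"gripper":0},{"travel":[0,0,0],"yaw":0,"gripper":0},{"travel":[0,0,0],"yaw":0,"gripper":0},{"travel":[0,0,0],"yaw":0,"gripper":0},{"travel":[0,0,0],"yaw":0,"gripper":0}]'
python3 mv.py 469.5 -17.3 60 11.2
python3 - <<'E'
from h import *
s=manip.observe();a,d=manip.grab_frame("wrist");W=cloud("wrist",d,s);cv2.imwrite("pics/w3.png",a)
m=hsv(a,(24,150,100),(35,255,255))&(d>0)&(W[...,2]>40)&(W[...,2]<90);q=W[m];print(len(q),np.percentile(q,[2,50,98],0).round(1),pca(q)[:2],cv2.minAreaRect(q[:,:2].astype(np.float32)))
E
```

```text
clock: 11.78
tool_pos: [474.7, -16.6, 202.5]
ee_rot: [0.061, 0.998, 0.0, 0.001]
ft_force: [0.4, 0.3, -0.6]
width: 42.4
finger_force: 0.0
clock: 12.45
tool_pos: [474.9, -15.8, 202.1]
ee_rot: [0.498, 0.867, 0.0, 0.0]
ft_force: [-1.3, 0.3, 1.0]
width: 42.9
finger_force: 0.0
clock: 13.12
tool_pos: [474.8, -15.9, 201.4]
ee_rot: [0.633, 0.774, 0.0, 0.0]
ft_force: [0.2, 0.8, -0.0]
width: 42.6
finger_force: 0.0
t 13.12 pos [474.8 -15.9 201.4] tooly 11.47 q6 -0.31 F [ 0.2  0.8 -0. ] w 42.6
delta tool/100: [-0.003 -0.055  1.414] yaw/30deg: 0.009 (world d [  -5.3   -1.4 -141.4] )
1124 [[458.8 -78.6  62.6]
 [470.2 -21.3  65. ]
 [483.1  22.5  66.7]] (array([470.45868973, -23.99601085,  64.94282589]), array([ 0.19430289, -0.98093924,  0.00214281])) ((471.515380859375, -28.152759552001953), (9.882288932800293, 108.07567596435547), 10.86325454711914)
```

View pics/w3.png

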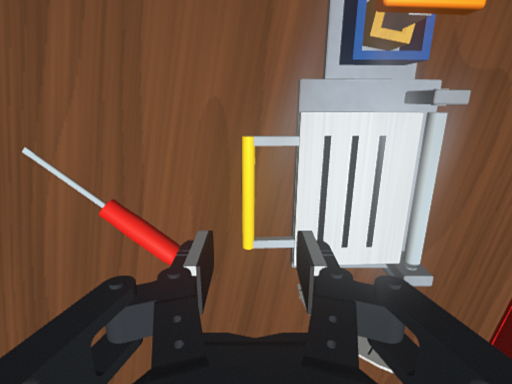

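The wrist view shows the yellow bar at (249,193) midway between the finger lines, with the plate edge at (296,190) leaving room. Descending onto it.

```bash
python3 -m handwheel '[{"travel":[0,-0.055,0.3],"yaw":0.009,"gripper":0},{"travel":[0,0,0.35],"yaw":0,"gripper":0},{"travel":[0,0,0.35],"yaw":0,"gripper":0},{"travel":[0,0,0.3],"yaw":0,"gripper":0},{"travel":[0,0,0.13],"yaw":0,"gripper":0},{"travel":[0,0,0],"yaw":0,"gripper":0},{"travel":[0,0,0],"yaw":0,"gripper":-1},{"travel":[0,0,0],"yaw":0,"gripper":-1}]'
python3 -m handwheel '[{"travel":[0,0,0],"yaw":0,"gripper":-1},{"travel":[0,0,0],"yaw":0,"gripper":-1},{"travel":[0,0,0],"yaw":0,"gripper":-1},{"travel":[0,0,0],"yaw":0,"gripper":-1},{"travel":[0,0,0],"yaw":0,"gripper":-1},{"travel":[0,0,0],"yaw":0,"gripper":-1},{"travel":[0,0,0],"yaw":0,"gripper":-1},{"travel":[0,0,0],"yaw":0,"gripper":-1}]'
python3 mv.py 469.3 -16.4 58 11.2
```

```text
clock: 13.83
tool_pos: [470.8, -17.1, 60.8]
ee_rot: [0.635, 0.772, 0.001, 0.001]
ft_force: [0.3, -0.5, 0.6]
width: 19.4
finger_force: 0.0
clock: 14.5
tool_pos: [468.9, -17.5, 60.4]
ee_rot: [0.635, 0.772, -0.001, -0.0]
ft_force: [-8.9, -1.2, 3.6]
width: 9.4
finger_force: 58.5
t 14.5 pos [468.9 -17.5  60.4] tooly 11.12 q6 -0.3 F [-8.9 -1.2  3.6] w 9.4
delta tool/100: [0.01  0.006 0.024] yaw/30deg: -0.003 (world d [ 0.4  1.1 -2.4] )
```

```bash
python3 -m handwheel '[{"travel":[0,0,0],"yaw":0,"gripper":-0.4},{"travel":[0,0,0],"yaw":0,"gripper":-0.4},{"travel":[0,-0.015,0.055],"yaw":0,"gripper":-0.4},{"travel":[0,0,0],"yaw":0,"gripper":-0.4},{"travel":[0,0,0],"yaw":0,"gripper":-1},{"travel":[0,0,0],"yaw":0,"gripper":-1},{"travel":[0,0,0],"yaw":0,"gripper":-1},{"travel":[0,0,0],"yaw":0,"gripper":-1}]'
python3 -m handwheel '[{"travel":[0,0,0],"yaw":0,"gripper":-1},{"travel":[0,0,0],"yaw":0,"gripper":-1},{"travel":[0,0,0],"yaw":0,"gripper":-1},{"travel":[0,0,0],"yaw":0,"gripper":-1},{"travel":[0,0,0],"yaw":0,"gripper":-1},{"travel":[0,0,0],"yaw":0,"gripper":-1},{"travel":[0,0,0],"yaw":0,"gripper":-1},{"travel":[0,0,0],"yaw":0,"gripper":-1}]'
python3 mv.py 469.3 -16.4 55 11.2
```

```text
clock: 15.17
tool_pos: [468.7, -17.1, 53.0]
ee_rot: [0.635, 0.772, 0.001, 0.001]
ft_force: [4.8, 1.2, -1.8]
width: 9.9
finger_force: 58.4
clock: 15.83
tool_pos: [468.7, -17.1, 53.0]
ee_rot: [0.635, 0.772, 0.001, 0.001]
ft_force: [4.9, 1.0, -2.7]
width: 10.0
finger_force: 58.4
t 15.83 pos [468.7 -17.1  53. ] tooly 11.13 q6 -0.3 F [ 4.9  1.  -2.7] w 10.0
delta tool/100: [ 0.006  0.008 -0.02 ] yaw/30deg: -0.002 (world d [0.6 0.7 2. ] )
```

```bash
python3 -m handwheel '[{"travel":[0,0.007,-0.082],"yaw":0,"gripper":-1},{"travel":[0,0.011,-0.082],"yaw":0,"gripper":-1},{"travel":[0,0.015,-0.081],"yaw":0,"gripper":-1},{"travel":[0,0.019,-0.080],"yaw":0,"gripper":-1},{"travel":[0,0.023,-0.079],"yaw":0,"gripper":-1},{"travel":[0,0.027,-0.078],"yaw":0,"gripper":-1},{"travel":[0,0.030,-0.077],"yaw":0,"gripper":-1},{"travel":[0,0.034,-0.075],"yaw":0,"gripper":-1}]'
python3 mv.py 469.3 -16.4 55 11.2
cat > ang.py <<'E'
from h import *
yaw=np.radians(11.2);X=np.array([np.cos(yaw),np.sin(yaw)]);Y=np.array([-X[1],X[0]]);H=np.array([638.3,3.9])
def line(u,z):
    for _ in range(6):
        c,v,_s=pca(np.c_[u,z]);n=np.array([-v[1],v[0]]);r=(np.c_[u,z]-c)@n;k=abs(r)<max(2.5,1.5*r.std());u,z=u[k],z[k]
    return abs(np.arctan2(v[1],v[0])) if 1 else 0,c,len(u)
def run():
  for n in("scene","top"):
    a,d=manip.grab_frame(n);P=cloud(n,d);Q=P-[H[0],H[1],50];u=Q[...,:2]@X;v=Q[...,:2]@Y;z=Q[...,2];ok=d>0
    m=ok&hsv(a,(0,180,80),(5,255,255))&(abs(v+100)<15)&(np.hypot(u,z)<182)&(z>20)&(u<0)
    t=np.arctan2(z[m],-u[m]);r=np.hypot(u[m],z[m]);A=line(u[m],z[m])
    hs=cv2.cvtColor(a,cv2.COLOR_BGR2HSV)
    k=ok&(abs(v)<68)&(u<-12)&(z>-10)&(np.hypot(u,z)<122)&(hs[...,1]<40)&(hs[...,2]>150)
    B=line(u[k],z[k])
    b=ok&hsv(a,(24,150,100),(35,255,255))&(abs(v)<60)&(np.hypot(u,z)<200)&(np.hypot(u,z)>150)
    tb=np.arctan2(z[b],-u[b])
    ro=np.hypot(u[b],z[b])
    print(n,"pointer radial",np.median(t[r>90]).round(4),"line",A,"| plate line",B,"| bar",b.sum(),np.median(tb).round(4) if b.any() else None,np.median(ro).round(1) if b.any() else None)
  return
if __name__=="__main__":run()
E
python3 ang.py
```

```text
clock: 16.5
tool_pos: [483.1, -14.2, 115.1]
ee_rot: [0.635, 0.772, -0.002, -0.002]
ft_force: [1.0, -1.6, -10.3]
width: 9.9
finger_force: 58.2
t 16.5 pos [483.1 -14.2 115.1] tooly 11.11 q6 -0.29 F [  1.   -1.6 -10.3] w 9.9
delta tool/100: [ 0.005 -0.137  0.602] yaw/30deg: -0.003 (world d [-13.8  -2.2 -60.1] )
scene pointer radial 0.6579 line (np.float64(0.643535900235582), array([-83.71697104,  66.01852463]), 112) | plate line (np.float64(0.42440101665308533), array([-59.27017914,  31.77808048]), 1744) | bar 64 0.4526 171.2
top pointer radial 0.6517 line (np.float64(3.08432481978118), array([-139.26210618,  104.68394725]), 3) | plate line (np.float64(2.6962012068946644), array([-42.39080074,  25.77693049]), 25) | bar 29 0.4581 173.4
```

```bash
python3 -m handwheel '[{"travel":[0,0.039,-0.076],"yaw":0,"gripper":-1},{"travel":[0,0.043,-0.074],"yaw":0,"gripper":-1},{"travel":[0,0.046,-0.071],"yaw":0,"gripper":-1},{"travel":[0,0,0],"yaw":0,"gripper":-1},{"travel":[0,0,0],"yaw":0,"gripper":-1},{"travel":[0,0,0],"yaw":0,"gripper":-1},{"travel":[0,0,0],"yaw":0,"gripper":-1},{"travel":[0,0,0],"yaw":0,"gripper":-1}]'
python3 mv.py 469.3 -16.4 55 11.2
for i in 1 2 3; do python3 ang.py | grep scene; done
python3 - <<'E'
from h import *
a,d=manip.grab_frame("scene");np.savez("s3.npz",a=a,d=d)
a=a[110:240,160:330]
cv2.imwrite("pics/s3.png",cv2.resize(a,None,fx=4.5,fy=4.5,interpolation=2))
E
```

```text
clock: 17.27
tool_pos: [496.4, -11.7, 140.2]
ee_rot: [0.635, 0.772, -0.0, -0.0]
ft_force: [-6.1, -1.0, 1.1]
width: 10.0
finger_force: 59.4
t 17.27 pos [496.4 -11.7 140.2] tooly 11.11 q6 -0.29 F [-6.1 -1.   1.1] w 10.0
delta tool/100: [ 0.006 -0.274  0.852] yaw/30deg: -0.003 (world d [-27.1  -4.7 -85.2] )
scene pointer radial 0.6532 line (np.float64(0.624652155247556), array([-81.45455518,  63.97996799]), 115) | plate line (np.float64(0.5877750422838178), array([-55.47553764,  42.34213384]), 1721) | bar 61 0.6155 171.1
scene pointer radial 0.6533 line (np.float64(0.6214689710793527), array([-82.38016601,  64.6803708 ]), 119) | plate line (np.float64(0.5886493102718533), array([-55.17849078,  42.22388557]), 1749) | bar 60 0.6138 171.3
scene pointer radial 0.6606 line (np.float64(0.6372634798586959), array([-81.13416492,  64.18373447]), 113) | plate line (np.float64(0.5864482350755735), array([-55.04515038,  42.17437441]), 1717) | bar 63 0.6143 171.2
```

View pics/s3.png

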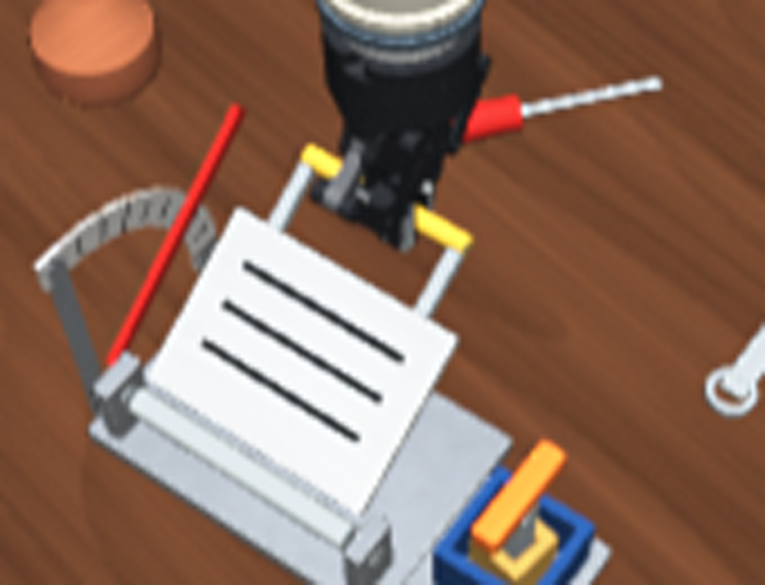

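The scene crop shows the plate near the red pointer (tip at (237,107)), the bar held at (390,200), and the key standing in its socket at (515,500). I refine both angles by fitting projected models to the image.

```bash
cat > fit.py <<'E'
from h import *
from scipy.optimize import minimize_scalar
yaw=np.radians(11.2);X=np.array([np.cos(yaw),np.sin(yaw),0]);Y=np.array([-X[1],X[0],0]);Z=np.array([0,0,1.]);H=np.array([638.3,3.9,50])
def proj(c,P):
    q=(c["R"]@P.T).T+c["t"];p=(c["mtx"]@q.T).T;return p[:,:2]/p[:,2:]
def box(th,r0,r1,y0,y1,h0,h1):
    e=-np.cos(th)*X+np.sin(th)*Z;n=np.sin(th)*X+np.cos(th)*Z
    return np.array([H+r*e+y*Y+h*n for r in(r0,r1) for y in(y0,y1) for h in(h0,h1)])
def best(c,m,spec,S=8):
    M=cv2.GaussianBlur(m.astype(np.float32),(0,0),0.6)
    def cost(th):
        h=cv2.convexHull((proj(c,box(th,*spec))*16*S+8*S-8).astype(np.int32)) if 0 else None
        p=proj(c,box(th,*spec));im=np.zeros((384*S,512*S),np.uint8)
        cv2.fillPoly(im,[cv2.convexHull(((p+.5)*S).astype(np.int32))],255)
        im=cv2.resize(im,(512,384),interpolation=cv2.INTER_AREA)/255.
        im=cv2.GaussianBlur(im.astype(np.float32),(0,0),0.6);return -(im*M).sum()*2+(im*im).sum()
    t=np.linspace(.35,1.0,66);v=[cost(x) for x in t];t0=t[np.argmin(v)]
    t=np.linspace(t0-.03,t0+.03,31);v=np.array([cost(x) for x in t]);i=np.argmin(v);k=slice(max(0,i-6),i+7)
    pf=np.polyfit(t[k],v[k],2);return round(-pf[1]/2/pf[0],4)
def run(cams=("scene","top"),n=1):
  for cam in cams:
    c=manip.camera_info(cam)
    for _ in range(n):
        a,d=manip.grab_frame(cam);P=cloud(cam,d);u=(P-H)@X;v=(P-H)@Y;r=np.hypot(u,P[...,2]-50)
        g=(d>0)&(abs(v)<130)&(r<195)&(P[...,2]>60)
        g=cv2.dilate(g.astype(np.uint8),np.ones((5,5)))>0
        red=hsv(a,(0,150,70),(6,255,255))&g;yel=hsv(a,(22,120,90),(36,255,255))&g
        hs=cv2.cvtColor(a,cv2.COLOR_BGR2HSV);pl=g&(hs[...,1]<45)&(hs[...,2]>185)
        res=[best(c,red,(60,175,-102.5,-97.5,-4,4)),best(c,yel,(164,176,-52,52,-6,6))]
        m=(d>0)&(abs(v)<70)&(r>15)&(r<122)&pl
        A=np.c_[u[m],v[m],np.ones(m.sum())];z=P[...,2][m]
        for _k in range(5):
            co=np.linalg.lstsq(A,z,rcond=None)[0];e=abs(A@co-z);s=e<3;A,z=A[s],z[s]
        print(cam,"pointer",res[0],"bar",res[1],red.sum(),yel.sum(),"plate plane",(-np.arctan(co[0])).round(4),co[1].round(3),len(z))
if __name__=="__main__":run()
E
python3 fit.py
```

```text
scene pointer 0.657 bar 0.5532 244 98 plate plane 0.5951 -0.043 514
top pointer 0.6197 bar 0.5743 21 48 plate plane -0.0 0.0 0
```

```bash
python3 -m handwheel '[{"travel":[0,0.034,-0.049],"yaw":0,"gripper":-1},{"travel":[0,0,0],"yaw":0,"gripper":-1},{"travel":[0,0,0],"yaw":0,"gripper":-1},{"travel":[0,0,0],"yaw":0,"gripper":-1},{"travel":[0,0,0],"yaw":0,"gripper":-0.5},{"travel":[0,0,0],"yaw":0,"gripper":-0.5},{"travel":[0,0,0],"yaw":0,"gripper":-0.5},{"travel":[0,0,0],"yaw":0,"gripper":-0.5}]'
python3 mv.py 469.3 -16.4 55 11.2
python3 -m handwheel '[{"travel":[0,0,-0.1],"yaw":0,"gripper":-0.5},{"travel":[0,0,-0.3],"yaw":0,"gripper":-0.5},{"travel":[0,0,-0.4],"yaw":0,"gripper":-0.5},{"travel":[0,0,-0.3],"yaw":0,"gripper":-0.5},{"travel":[-0.38,0.2,0],"yaw":0,"gripper":-0.5},{"travel":[-0.36,0.2,0],"yaw":0,"gripper":-0.5},{"travel":[-0.36,0.2,0],"yaw":0,"gripper":-0.5},{"travel":[0,0,0],"yaw":0,"gripper":-0.5}]'
python3 -m handwheel '[{"travel":[0,0,0],"yaw":0,"gripper":-0.5},{"travel":[0,0,0],"yaw":0,"gripper":-0.5},{"travel":[0,0,0],"yaw":0,"gripper":-0.5},{"travel":[0,0,0],"yaw":0,"gripper":-0.5},{"travel":[0,0,0],"yaw":0,"gripper":-0.5},{"travel":[0,0,0],"yaw":0,"gripper":-0.5},{"travel":[0,0,0],"yaw":0,"gripper":-0.5},{"travel":[0,0,0],"yaw":0,"gripper":-0.5}]'
cat > wv.py <<'E'
from h import *
from fit import X,Y,H
import sys
s=manip.observe();a,d=manip.grab_frame("wrist");P=cloud("wrist",d,s)-H;u=P@X;v=P@Y;z=P[...,2];r=np.hypot(u,z);hs=cv2.cvtColor(a,cv2.COLOR_BGR2HSV);ok=d>0
def ln(u,z):
    for _ in range(8):
        c,w,_s=pca(np.c_[u,z]);n=np.array([-w[1],w[0]]);e=(np.c_[u,z]-c)@n;k=abs(e)<max(1.5,2*e.std());u,z=u[k],z[k]
    return np.arctan(w[1]/w[0]).round(4),abs(n@c).round(2),len(u),e.std().round(2)
m=ok&hsv(a,(0,150,70),(6,255,255))&(abs(v+100)<12)&(r<182)&(z>15)
print("pointer slope,offset from hinge axis,n",ln(u[m],z[m]),"v",np.median(v[m]),"r",r[m].min(),r[m].max())
k=ok&(abs(v)<73)&(r>15)&(r<123)&(hs[...,1]<50)&(hs[...,2]>140)
print("plate",ln(u[k],z[k]),"v",np.percentile(v[k],[2,98]))
b=ok&hsv(a,(22,120,90),(36,255,255))&(abs(v)<60)&(r>150)&(r<190)
print("bar",b.sum(),np.median(u[b]),np.median(z[b]),np.percentile(z[b],95))
if len(sys.argv)>1:cv2.imwrite(sys.argv[1],a)
E
python3 wv.py pics/w4.png;python3 wv.py; python3 mv.py 469.3 -16.4 55 11.2; python3 ang.py
```

```text
clock: 18.38
tool_pos: [500.9, -10.8, 144.3]
ee_rot: [0.635, 0.772, 0.001, 0.001]
ft_force: [-0.1, 0.1, 0.1]
width: 21.4
finger_force: 0.0
t 18.38 pos [500.9 -10.8 144.3] tooly 11.13 q6 -0.28 F [-0.1  0.1  0.1] w 21.4
delta tool/100: [ 0.007 -0.323  0.892] yaw/30deg: -0.002 (world d [-31.6  -5.6 -89.3] )
clock: 19.05
tool_pos: [582.2, -111.3, 250.0]
ee_rot: [0.637, 0.771, -0.002, -0.001]
ft_force: [-0.0, -0.6, -1.9]
width: 21.5
finger_force: 0.0
clock: 19.72
tool_pos: [579.3, -106.0, 253.5]
ee_rot: [0.635, 0.772, 0.0, 0.0]
ft_force: [0.1, 0.4, 0.4]
width: 21.4
finger_force: 0.0
pointer slope,offset from hinge axis,n (np.float64(-0.6367), np.float64(2.88), 758, np.float64(0.54)) v -98.7301664587013 r 21.36543351874843 175.61626016055936
plate (np.float64(-0.6165), np.float64(3.82), 12421, np.float64(0.55)) v [-70.19967042  57.65338102]
bar 2353 -138.03498970056742 102.42843804054382 104.11010363489468
pointer slope,offset from hinge axis,n (np.float64(-0.6375), np.float64(2.79), 748, np.float64(0.55)) v -98.70252132369217 r 21.427394397598526 175.7817779025976
plate (np.float64(-0.6165), np.float64(3.78), 12401, np.float64(0.55)) v [-70.11093092  57.53810431]
bar 2350 -138.08194139772627 102.42351880235205 104.09505485763968
t 19.82 pos [ 579.3 -106.2  253.3] tooly 11.13 q6 -0.43 F [-0.1  0.  -0.1] w 21.3
delta tool/100: [ 1.093 -0.907  1.983] yaw/30deg: -0.002 (world d [-110.    89.8 -198.3] )
scene pointer radial 0.6565 line (np.float64(0.6341521359097554), array([-81.84562601,  64.68944656]), 115) | plate line (np.float64(0.6168243984110188), array([-54.55136358,  44.27232608]), 1749) | bar 69 0.6442 169.3
top pointer radial 0.66 line (np.float64(2.5056734249235126), array([-81.72888425,  64.93611168]), 51) | plate line (np.float64(2.523151748156053), array([-52.44087703,  43.30850209]), 558) | bar 57 0.6369 174.4
```

View pics/w4.png

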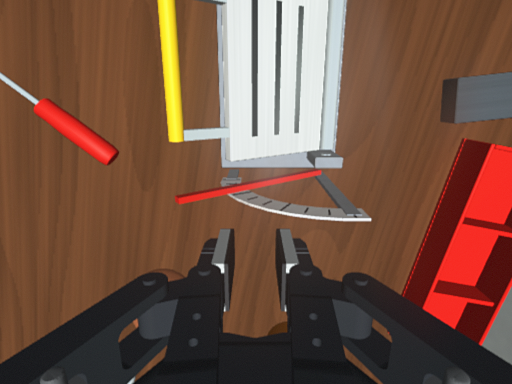

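The wrist view shows the pointer (red line, (180,200) to (320,172)) and the plate nearly parallel. The measured slopes are pointer 0.637 and plate 0.6165, so I regrip and raise by 0.02 rad.

```bash
python3 -m handwheel '[{"travel":[0.38,-0.2,0],"yaw":0,"gripper":-0.5},{"travel":[0.36,-0.2,0],"yaw":0,"gripper":-0.5},{"travel":[0.36,-0.2,0],"yaw":0,"gripper":-0.5},{"travel":[0,0,0.3],"yaw":0,"gripper":-0.5},{"travel":[0,0,0.4],"yaw":0,"gripper":-0.5},{"travel":[0,0,0],"yaw":0,"gripper":-0.5},{"travel":[0,0,0],"yaw":0,"gripper":-0.5},{"travel":[0,0,0],"yaw":0,"gripper":-0.5}]'
python3 mv.py 500.9 -10.8 144.3 11.13
```

```text
clock: 20.58
tool_pos: [500.9, -11.3, 185.4]
ee_rot: [0.635, 0.772, 0.001, 0.001]
ft_force: [0.2, -0.8, 0.7]
width: 21.5
finger_force: 0.0
t 20.58 pos [500.9 -11.3 185.4] tooly 11.1 q6 -0.28 F [ 0.2 -0.8  0.7] w 21.5
delta tool/100: [0.005 0.    0.411] yaw/30deg: -0.001 (world d [ -0.    0.5 -41.1] )
```

```bash
python3 -m handwheel '[{"travel":[0,0,0.25],"yaw":0,"gripper":-0.5},{"travel":[0,0,0.16],"yaw":0,"gripper":-0.5},{"travel":[0,0,0],"yaw":0,"gripper":-1},{"travel":[0,0,0],"yaw":0,"gripper":-1},{"travel":[0,0,0],"yaw":0,"gripper":-1},{"travel":[0,0,0],"yaw":0,"gripper":-1},{"travel":[0,0,0],"yaw":0,"gripper":-1},{"travel":[0,0,0],"yaw":0,"gripper":-1}]'
python3 mv.py 500.9 -10.8 144.3 11.13; python3 ang.py
python3 -m handwheel '[{"travel":[0,0.013,-0.018],"yaw":0,"gripper":-1},{"travel":[0,0.013,-0.018],"yaw":0,"gripper":-1},{"travel":[0,0,0],"yaw":0,"gripper":-1},{"travel":[0,0,0],"yaw":0,"gripper":-1},{"travel":[0,0,0],"yaw":0,"gripper":-1},{"travel":[0,0,0],"yaw":0,"gripper":-1},{"travel":[0,0,0],"yaw":0,"gripper":-1},{"travel":[0,0,0],"yaw":0,"gripper":-1}]'; python3 ang.py; python3 ang.py
```

```text
clock: 21.25
tool_pos: [500.4, -11.5, 143.5]
ee_rot: [0.635, 0.772, -0.0, 0.001]
ft_force: [-3.9, -2.5, -2.4]
width: 9.7
finger_force: 58.8
t 21.25 pos [500.4 -11.5 143.5] tooly 11.09 q6 -0.28 F [-3.9 -2.5 -2.4] w 9.7
delta tool/100: [ 0.006  0.006 -0.008] yaw/30deg: -0.001 (world d [0.5 0.7 0.8] )
scene pointer radial 0.6553 line (np.float64(0.6359064349470774), array([-85.38723225,  67.1663775 ]), 108) | plate line (np.float64(0.6278896881967513), array([-53.99594972,  44.94835164]), 1728) | bar 62 0.6516 171.5
top pointer radial 0.6603 line (np.float64(2.5061053958712787), array([-130.08306925,  101.76373991]), 12) | plate line (np.float64(2.536905248917904), array([-51.33580154,  41.59017149]), 8) | bar 35 0.6488 175.9
clock: 22.02
tool_pos: [502.6, -11.1, 146.6]
ee_rot: [0.635, 0.772, -0.0, 0.0]
ft_force: [-3.8, -3.2, -3.7]
width: 10.2
finger_force: 58.7
scene pointer radial 0.6541 line (np.float64(0.6310264322918674), array([-81.46185823,  64.10086655]), 116) | plate line (np.float64(0.6506561354013627), array([-52.89966108,  46.08166234]), 1731) | bar 64 0.6771 171.7
top pointer radial 0.6553 line (np.float64(2.4888103256229823), array([-130.67425191,  100.41134137]), 12) | plate line (np.float64(2.501464157601329), array([-35.66205608,  32.99023681]), 15) | bar 36 0.6698 174.4
scene pointer radial 0.6558 line (np.float64(0.6327290049258362), array([-86.03201799,  67.45574313]), 110) | plate line (np.float64(0.6508246382184973), array([-53.36141013,  46.44035764]), 1722) | bar 64 0.6774 171.9
top pointer radial 0.6552 line (np.float64(2.5100222793372597), array([-129.01765801,  100.34188627]), 11) | plate line (np.float64(2.4771524910086873), array([-33.40986234,  32.22969353]), 11) | bar 35 0.6679 174.6
```

```bash
python3 -m handwheel '[{"travel":[0,-0.016,0.021],"yaw":0,"gripper":-1},{"travel":[0,0,0],"yaw":0,"gripper":-1},{"travel":[0,0,0],"yaw":0,"gripper":-1},{"travel":[0,0,0],"yaw":0,"gripper":-1},{"travel":[0,0,0],"yaw":0,"gripper":-1},{"travel":[0,0,0],"yaw":0,"gripper":-1},{"travel":[0,0,0],"yaw":0,"gripper":-1},{"travel":[0,0,0],"yaw":0,"gripper":-1}]'; python3 ang.py|grep scene; python3 ang.py|grep scene
```

```text
clock: 22.88
tool_pos: [502.0, -11.2, 145.6]
ee_rot: [0.635, 0.772, 0.001, 0.002]
ft_force: [-4.3, -3.9, 5.5]
width: 9.7
finger_force: 59.6
scene pointer radial 0.6594 line (np.float64(0.6408701559227242), array([-82.35372664,  65.40679051]), 113) | plate line (np.float64(0.6415635052006051), array([-53.5843486 ,  45.95029808]), 1718) | bar 63 0.6694 171.6
scene pointer radial 0.6569 line (np.float64(0.6358106359852229), array([-82.10402536,  64.76608176]), 117) | plate line (np.float64(0.6453463789110984), array([-53.5985443 ,  46.03299145]), 1713) | bar 64 0.6703 171.9
```

```bash
python3 -m handwheel '[{"travel":[0,-0.006,0.008],"yaw":0,"gripper":-1},{"travel":[0,0,0],"yaw":0,"gripper":-1},{"travel":[0,0,0],"yaw":0,"gripper":-1},{"travel":[0,0,0],"yaw":0,"gripper":-1},{"travel":[0,0,0],"yaw":0,"gripper":-0.5},{"travel":[0,0,0],"yaw":0,"gripper":-0.5},{"travel":[0,0,0],"yaw":0,"gripper":-0.5},{"travel":[0,0,0],"yaw":0,"gripper":-0.5}]'
python3 -m handwheel '[{"travel":[0,0,-0.1],"yaw":0,"gripper":-0.5},{"travel":[0,0,-0.3],"yaw":0,"gripper":-0.5},{"travel":[0,0,-0.4],"yaw":0,"gripper":-0.5},{"travel":[0,0,-0.3],"yaw":0,"gripper":-0.5},{"travel":[-0.38,0.2,0],"yaw":0,"gripper":-0.5},{"travel":[-0.36,0.2,0],"yaw":0,"gripper":-0.5},{"travel":[-0.36,0.2,0],"yaw":0,"gripper":-0.5},{"travel":[0,0,0],"yaw":0,"gripper":-0.5}]' >/dev/null
python3 -m handwheel '[{"travel":[0,0,0],"yaw":0,"gripper":-0.5},{"travel":[0,0,0],"yaw":0,"gripper":-0.5},{"travel":[0,0,0],"yaw":0,"gripper":-0.5},{"travel":[0,0,0],"yaw":0,"gripper":-0.5},{"travel":[0,0,0],"yaw":0,"gripper":-0.5},{"travel":[0,0,0],"yaw":0,"gripper":-0.5},{"travel":[0,0,0],"yaw":0,"gripper":-0.5},{"travel":[0,0,0],"yaw":0,"gripper":-0.5}]' >/dev/null
python3 wv.py; python3 wv.py;python3 ang.py; python3 mv.py 560 142 230 103
```

```text
clock: 23.75
tool_pos: [500.7, -10.5, 142.8]
ee_rot: [0.635, 0.772, 0.0, -0.0]
ft_force: [-0.2, 0.0, 0.2]
width: 21.4
finger_force: 0.0
pointer slope,offset from hinge axis,n (np.float64(-0.6376), np.float64(2.79), 755, np.float64(0.56)) v -98.65642020836577 r 21.450220895839767 175.6721805816654
plate (np.float64(-0.6379), np.float64(3.79), 12235, np.float64(0.54)) v [-70.12940917  57.88506367]
bar 2394 -135.99163880598343 105.38630502818754 106.97460365474163
pointer slope,offset from hinge axis,n (np.float64(-0.638), np.float64(2.75), 758, np.float64(0.56)) v -98.68725550124435 r 21.613148223355832 175.65608191167718
plate (np.float64(-0.6383), np.float64(3.75), 12188, np.float64(0.54)) v [-70.18937477  57.74099795]
bar 2400 -135.9482010333866 105.34528893516324 106.99773844987705
scene pointer radial 0.6573 line (np.float64(0.6388102804613326), array([-84.44992645,  66.39373235]), 121) | plate line (np.float64(0.6377130636749182), array([-53.4499816 ,  45.35428326]), 1735) | bar 72 0.6631 169.4
top pointer radial 0.6661 line (np.float64(2.496083384602154), array([-83.76201934,  66.96138919]), 43) | plate line (np.float64(2.5033233382706244), array([-52.49679675,  45.16091497]), 541) | bar 57 0.6559 174.6
t 25.28 pos [ 579.8 -106.2  252.8] tooly 11.12 q6 -0.43 F [-0.6  0.   0. ] w 21.4
delta tool/100: [2.474 0.285 0.228] yaw/30deg: -3.063 (world d [-19.8 248.2 -22.8] )
```

The plate is aligned: 0.638 against the pointer's 0.638. Back to the key.

```bash
python3 -m handwheel '[{"travel":[0.353,0.04,0],"yaw":0,"gripper":0},{"travel":[0.353,0.04,0],"yaw":0,"gripper":0},{"travel":[0.353,0.04,0],"yaw":0,"gripper":0},{"travel":[0.353,0.04,0],"yaw":0,"gripper":0},{"travel":[0.353,0.04,0],"yaw":0,"gripper":0},{"travel":[0.353,0.04,0],"yaw":0,"gripper":0},{"travel":[0.353,0.04,0],"yaw":0,"gripper":0},{"travel":[0,0,0],"yaw":-0.22,"gripper":0}]'
python3 -m handwheel '[{"travel":[0,0,0],"yaw":-0.22,"gripper":0},{"travel":[0,0,0],"yaw":-0.22,"gripper":0},{"travel":[0,0,0],"yaw":-0.22,"gripper":0},{"travel":[0,0,0],"yaw":-0.22,"gripper":0},{"travel":[0,0,0],"yaw":-0.22,"gripper":0},{"travel":[0,0,0],"yaw":-0.22,"gripper":0},{"travel":[0,0,0],"yaw":-0.22,"gripper":0},{"travel":[0,0,0],"yaw":-0.22,"gripper":0}]'
python3 -m handwheel '[{"travel":[0,0,0],"yaw":-0.22,"gripper":0},{"travel":[0,0,0],"yaw":-0.22,"gripper":0},{"travel":[0,0,0],"yaw":-0.22,"gripper":0},{"travel":[0,0,0],"yaw":-0.22,"gripper":0},{"travel":[0,0,0],"yaw":-0.2,"gripper":0},{"travel":[0,0,0],"yaw":0,"gripper":0},{"travel":[0,0,0],"yaw":0,"gripper":0},{"travel":[0,0,0],"yaw":0,"gripper":0}]'
python3 mv.py 560 142 102 103
python3 - <<'E'
from h import *
s=manip.observe();a,d=manip.grab_frame("wrist");W=cloud("wrist",d,s)
m=hsv(a,(6,190,120),(17,255,255))&(d>0)&(np.hypot(W[...,0]-559.5,W[...,1]-142)<50)&(W[...,2]>100);q=W[m];print(len(q),np.percentile(q[:,2],[5,50,95]),q.mean(0))
t=q[q[:,2]>108];print(cv2.minAreaRect(t[:,:2].astype(np.float32)),pca(t[:,:2])[1])
E
```

```text
clock: 25.95
tool_pos: [558.6, 147.5, 252.7]
ee_rot: [0.588, 0.809, 0.001, -0.001]
ft_force: [0.1, -1.1, 0.1]
width: 42.8
finger_force: 0.0
clock: 26.62
tool_pos: [559.6, 141.6, 252.8]
ee_rot: [0.166, 0.986, -0.0, -0.0]
ft_force: [0.3, -0.3, -0.7]
width: 42.5
finger_force: 0.0
clock: 27.28
tool_pos: [559.7, 141.6, 252.8]
ee_rot: [-0.111, 0.994, -0.0, -0.0]
ft_force: [1.4, -0.2, 0.7]
width: 43.0
finger_force: 0.0
t 27.28 pos [559.7 141.6 252.8] tooly 102.74 q6 -1.6 F [ 1.4 -0.2  0.7] w 43.0
delta tool/100: [-0.004  0.003  1.508] yaw/30deg: -0.009 (world d [   0.3    0.4 -150.8] )
129 [109.88618714 111.33722355 112.53308817] [561.56619073 138.14094366 111.29268676]
((559.3562622070312, 141.94915771484375), (65.22554779052734, 15.082152366638184), 9.477921485900879) [0.97899351 0.2038914 ]
```

```bash
python3 -m handwheel '[{"travel":[0,0.003,0.35],"yaw":0.07,"gripper":0},{"travel":[0,0,0.4],"yaw":0,"gripper":0},{"travel":[0,0,0.4],"yaw":0,"gripper":0},{"travel":[0,0,0.3],"yaw":0,"gripper":0},{"travel":[0,0,0.05],"yaw":0,"gripper":0},{"travel":[0,0,0],"yaw":0,"gripper":0},{"travel":[0,0,0],"yaw":0,"gripper":-1},{"travel":[0,0,0],"yaw":0,"gripper":-1}]'
python3 -m handwheel '[{"travel":[0,0,0],"yaw":0,"gripper":-1},{"travel":[0,0,0],"yaw":0,"gripper":-1},{"travel":[0,0,0],"yaw":0,"gripper":-1},{"travel":[0,0,0],"yaw":0,"gripper":-1},{"travel":[0,0,0],"yaw":0,"gripper":-1},{"travel":[0,0,0],"yaw":0,"gripper":-1},{"travel":[0,0,0],"yaw":0,"gripper":-1},{"travel":[0,0,0],"yaw":0,"gripper":-1}]'
python3 mv.py 560 142 102 4
python3 -c "
from rig import manip;print(manip.observe()['wrist_torque'])"
```

```text
clock: 28.0
tool_pos: [561.2, 142.2, 106.4]
ee_rot: [-0.094, 0.996, 0.0, 0.003]
ft_force: [-0.2, -0.0, 1.0]
width: 19.5
finger_force: 0.0
clock: 28.67
tool_pos: [561.3, 141.8, 106.7]
ee_rot: [-0.094, 0.996, -0.0, 0.003]
ft_force: [-0.9, -1.2, 6.7]
width: 14.4
finger_force: 59.4
t 28.67 pos [561.3 141.8 106.7] tooly 100.79 q6 -1.57 F [-0.9 -1.2  6.7] w 14.4
delta tool/100: [0.013 0.004 0.047] yaw/30deg: 3.226 (world d [-1.3  0.2 -4.7] )
[-0.37571746  0.00381166 -0.10892876]
```

```bash
python3 -m handwheel '[{"travel":[0,-0.002,0],"yaw":0.2,"gripper":-1},{"travel":[0,-0.002,0],"yaw":0.2,"gripper":-1},{"travel":[0,-0.002,0],"yaw":0.2,"gripper":-1},{"travel":[0,-0.002,0],"yaw":0.2,"gripper":-1},{"travel":[0,-0.002,0],"yaw":0.2,"gripper":-1},{"travel":[0,-0.002,0],"yaw":0.2,"gripper":-1},{"travel":[0,-0.002,0],"yaw":0.2,"gripper":-1},{"travel":[0,-0.002,0],"yaw":0.2,"gripper":-1}]'
python3 -m handwheel '[{"travel":[0,-0.002,0],"yaw":0.2,"gripper":-1},{"travel":[0,-0.002,0],"yaw":0.2,"gripper":-1},{"travel":[0,-0.002,0],"yaw":0.2,"gripper":-1},{"travel":[0,-0.002,0],"yaw":0.2,"gripper":-1},{"travel":[0,-0.002,0],"yaw":0.2,"gripper":-1},{"travel":[0,-0.001,0],"yaw":0.15,"gripper":-1},{"travel":[0,0,0],"yaw":0,"gripper":-1},{"travel":[0,0,0],"yaw":0,"gripper":-1}]'
python3 mv.py 560 142 102 4
python3 -c "
from rig import manip;print(manip.observe()['wrist_torque'])"
```

```text
clock: 29.33
tool_pos: [561.1, 140.1, 106.7]
ee_rot: [0.321, 0.947, 0.001, 0.003]
ft_force: [0.1, -1.6, 5.9]
width: 14.6
finger_force: 59.3
clock: 30.0
tool_pos: [560.3, 139.4, 106.7]
ee_rot: [0.586, 0.81, 0.002, 0.003]
ft_force: [-0.1, -2.8, 6.6]
width: 14.5
finger_force: 59.4
t 30.0 pos [560.3 139.4 106.7] tooly 18.26 q6 -0.13 F [-0.1 -2.8  6.6] w 14.5
delta tool/100: [0.026 0.006 0.047] yaw/30deg: 0.475 (world d [-0.3  2.6 -4.7] )
[-0.56069754 -0.01777835 -0.02197924]
```

```bash
python3 -m handwheel '[{"travel":[0,-0.001,0],"yaw":0.08,"gripper":-1},{"travel":[0,-0.001,0],"yaw":0.08,"gripper":-1},{"travel":[0,-0.001,0],"yaw":0.08,"gripper":-1},{"travel":[0,-0.001,0],"yaw":0.06,"gripper":-1},{"travel":[0,0,0],"yaw":0.06,"gripper":-1},{"travel":[0,0,0],"yaw":0.04,"gripper":-1},{"travel":[0,0,0],"yaw":0,"gripper":-1},{"travel":[0,0,0],"yaw":0,"gripper":-1}]'
python3 mv.py 560 142 102 4
python3 -c "
from rig import manip;print(manip.observe()['wrist_torque'])"
```

```text
clock: 30.67
tool_pos: [559.9, 139.2, 106.7]
ee_rot: [0.667, 0.745, 0.002, 0.002]
ft_force: [0.6, -2.5, 6.3]
width: 14.8
finger_force: 59.3
t 30.67 pos [559.9 139.2 106.7] tooly 6.29 q6 0.08 F [ 0.6 -2.5  6.3] w 14.8
delta tool/100: [0.028 0.004 0.047] yaw/30deg: 0.076 (world d [ 0.1  2.8 -4.7] )
[-0.62325535  0.03094808  0.02070281]
```

```bash
python3 -m handwheel '[{"travel":[0,-0.001,0],"yaw":0.06,"gripper":-1},{"travel":[0,0,0],"yaw":0.06,"gripper":-1},{"travel":[0,0,0],"yaw":0.06,"gripper":-1},{"travel":[0,0,0],"yaw":0.06,"gripper":-1},{"travel":[0,0,0],"yaw":0,"gripper":-1},{"travel":[0,0,0],"yaw":0,"gripper":-1},{"travel":[0,0,0],"yaw":0,"gripper":-1},{"travel":[0,0,0],"yaw":0,"gripper":-1}]'
python3 mv.py 560 142 102 4
python3 -c "
from rig import manip;print(manip.observe()['wrist_torque'])"
```

```text
clock: 31.33
tool_pos: [559.7, 139.1, 106.7]
ee_rot: [0.712, 0.702, 0.002, 0.002]
ft_force: [0.0, -3.3, 6.2]
width: 14.6
finger_force: 59.5
t 31.33 pos [559.7 139.1 106.7] tooly -0.83 q6 0.2 F [ 0.  -3.3  6.2] w 14.6
delta tool/100: [0.029 0.002 0.047] yaw/30deg: -0.161 (world d [ 0.3  2.9 -4.7] )
[-0.76261928 -0.00305184  0.79401468]
```

```bash
python3 -m handwheel '[{"travel":[0,0,0],"yaw":0.05,"gripper":-1},{"travel":[0,0,0],"yaw":0.04,"gripper":-1},{"travel":[0,0,0],"yaw":0,"gripper":-1},{"travel":[0,0,0],"yaw":0,"gripper":-1},{"travel":[0,0,0],"yaw":0,"gripper":-1},{"travel":[0,0,0],"yaw":0,"gripper":-1},{"travel":[0,0,0],"yaw":0,"gripper":-1},{"travel":[0,0,0],"yaw":0,"gripper":-1}]'
python3 mv.py 560 142 102 4
python3 -c "
from rig import manip;print(manip.observe()['wrist_torque'])"
```

```text
clock: 32.0
tool_pos: [559.6, 139.5, 106.7]
ee_rot: [0.728, 0.685, 0.002, 0.002]
ft_force: [-0.5, -2.0, 5.7]
width: 14.7
finger_force: 64.0
t 32.0 pos [559.6 139.5 106.7] tooly -3.48 q6 0.25 F [-0.5 -2.   5.7] w 14.7
delta tool/100: [0.025 0.002 0.047] yaw/30deg: -0.249 (world d [ 0.4  2.5 -4.7] )
[-0.4836193   0.11676856  1.12572651]
```

```bash
python3 -m handwheel '[{"travel":[0,0,0],"yaw":-0.12,"gripper":-1},{"travel":[0,0,0],"yaw":0,"gripper":-1},{"travel":[0,0,0],"yaw":0,"gripper":0},{"travel":[0,0,0],"yaw":0,"gripper":0},{"travel":[0,0,0],"yaw":0,"gripper":0},{"travel":[0,0,0],"yaw":0,"gripper":0},{"travel":[0,0,-0.05],"yaw":0,"gripper":0},{"travel":[0,0,-0.2],"yaw":0,"gripper":0}]'
python3 -m handwheel '[{"travel":[0,0,-0.35],"yaw":0,"gripper":0},{"travel":[0,0,-0.35],"yaw":0,"gripper":0},{"travel":[0,0,-0.2],"yaw":0,"gripper":0},{"travel":[-0.2,0,0],"yaw":0,"gripper":0},{"travel":[-0.2,0,0],"yaw":0,"gripper":0},{"travel":[0,0,0],"yaw":0,"gripper":0},{"travel":[0,0,0],"yaw":0,"gripper":0},{"travel":[0,0,0],"yaw":0,"gripper":0}]'
python3 - <<'E'
from h import *
s=manip.observe();a,d=manip.grab_frame("wrist");W=cloud("wrist",d,s);near=(d>0)&(np.hypot(W[...,0]-559.5,W[...,1]-142)<50)
m=hsv(a,(6,190,120),(17,255,255))&near&(W[...,2]>105);q=W[m];print("handle",len(q),np.percentile(q[:,2],[5,50,95]),cv2.minAreaRect(q[:,:2].astype(np.float32)))
m=hsv(a,(15,60,90),(30,255,255))&near&(abs(W[...,2]-55)<5);q=W[m];print("nut",len(q),cv2.minAreaRect(q[:,:2].astype(np.float32)))
ys,xs=np.where(near);y0,x0=ys.min(),xs.min();cv2.imwrite("pics/w5.png",cv2.resize(a[y0:ys.max(),x0:xs.max()],(600,600),interpolation=2))
E
python3 ang.py|grep scene
```

```text
clock: 32.67
tool_pos: [556.1, 139.3, 124.2]
ee_rot: [0.707, 0.707, -0.003, -0.002]
ft_force: [0.3, 0.8, 0.1]
width: 42.5
finger_force: 0.0
clock: 33.33
tool_pos: [557.9, 99.9, 217.7]
ee_rot: [0.707, 0.707, -0.0, -0.0]
ft_force: [-0.4, 1.0, 0.2]
width: 42.3
finger_force: 0.0
handle 122 [109.89930611 111.31581622 112.36967935] ((559.1254272460938, 146.42710876464844), (54.01772689819336, 14.472164154052734), 89.71337890625)
nut 515 ((559.53662109375, 142.09620666503906), (33.98147201538086, 34.00995635986328), 11.065657615661621)
scene pointer radial 0.6583 line (np.float64(0.6405829474931941), array([-83.22546614,  65.74374518]), 120) | plate line (np.float64(0.6361690065703672), array([-49.96587625,  42.75271512]), 1546) | bar 81 0.6653 171.8
```

View pics/w5.png

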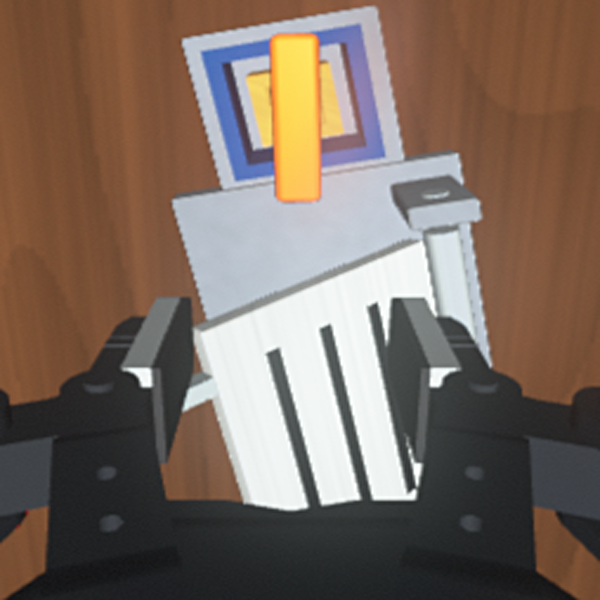

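The view shows the nut square with the housing (11.1°, fully tight) and the handle at (295,115) seated at the same height as before. The plate is unchanged and the arm is clear, so I hand in.

```bash
python3 -c "
from rig import manip;print(manip.finish_job())"
```

```text
the job is handed in; nothing more can be done
None
```

The job is handed in: the clamp was loosened, the plate folded up in line with the pointer (both measured 0.638 rad), and the clamp turned back to its tight stop with the key left fully home in the socket; I kept clear of the pointer and oil can, but did not re-check the can's position afterwards.

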